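Cull the bowed slip, close the drying form and hold it shut

ROBOT

A 6-joint arm with a two-finger parallel gripper is mounted at the origin on the work surface. World frame = base frame: x ahead of the robot, y to its left, z up, the work surface at z = 0. Lengths are in m, angles in degrees, forces in N, time in s.
With the tool pointing down it reaches from about 0.275 to 0.875 m from the base axis. Payload 12.5 kg.
Tool frame: the origin (TCP) lies on the centre line of the jaws, within the pads' length; the fingertips stand 14 mm ahead of it and the grasp point (between the pads) lies 5 mm behind it; z points along the fingers, y is the direction in which the jaws open and shut (so a half turn about z gives the same grasp; the last joint's range is limited). The gripper opens to 85 mm and grips with 20 to 120 N. Pads are 22 mm wide; open, the fingers measure 114 mm over their backs; the gripper's body (76 mm by 85 mm) begins 54 mm behind the grasp point. The pads swing forward as they close: fully open they stand 13 mm farther back than shut.
Start: joints at [-77.384, 20.094, 94.641, -0, 65.266, -4.847], TCP at [0.165, -0.525, 0.212] pointing down, gripper open.
Joint ranges: [-157.81, 157.81], [-45, 120.19], [0.68, 151.7], [-89.99, 269.99], [4.06, 180], [-164.3, 164.3]. Speed limits (degrees/s): [127.2, 127.2, 159.86, 180, 180, 180].

INTERFACE

Orientations are given as a 3x3 rotation matrix whose columns are the frame's x, y, z axes.
In Python, from station import manip gives the robot as it stands.
- The arm moves only by the tool play_rows, never from a script. Its arguments are lists of equal length, an entry for each row: "delta_pos": the shift along the tool's x, y, z scaled (see below), a list of three; "rotation": the turn, a rotation vector about the tool's x, y, z scaled (see below), a list of three. In form: {"delta_pos": [[tx, ty, tz], ...], "rotation": [[wx, wy, wz], ...]}. A call has 1 to 5 rows; each row is the pose to reach, as a shift and turn from the pose commanded when the call began, along the tool's axes at that moment; what a row does not reach only later rows make up. The controller multiplies each number of a shift by 0.3 m and each number of a turn by 90 degrees. A row lasts 1/10 s, in which the tool goes at most 50 mm and 8.59 degrees, less where a joint would pass 70% of its speed; a pose out of reach is approached as far as the arm can. A call with a number of a shift or a turn outside -1 to 1 is refused whole. A call with a gripper value outside its range is refused whole. "gripper" is the opening, from 0 (shut) to 1 (fully open), set as the call begins (left out, the last holds). The fingers move at their own pace and stop on an object; the grip force is fixed at half the most. Time passes only in rows, so rows that repeat a pose let the fingers close. It gives the time, the measured TCP pose, the force and the opening at its end, in the units of the state.
- manip.get_state(): the state, without advancing time (a new reading comes with each control period).
- manip.capture(name): name is "side" or "top"; returns (picture, depth): 480x640x3 uint8, red, green, blue; 480x640 float32, m along the optical axis (not along the pixel's ray), 0 where there is no reading.
- manip.get_calibration(name): a dict with "fx", "fy", "cx", "cy" (pixels), "extrinsics" (4x4, takes a point from world to camera coordinates). Camera axes: x right, y down, z forward; pixel columns grow to the right and rows downward; lengths in m; the calibration is good to about 2 mm. A picture is of the moment at which its call begins. get_calibration takes no time and is no camera call.
- manip.close_job(): hands the job in, once; it reports no verdict.
The state is a dict: "clock": time; "joint_pos": joint angles; "qvel": joint speeds; "effort": joint torques, N m; "eef_pos": TCP position; "orientation": TCP orientation; "contact_force": force on the tool from outside, world axes, zero at the start; "wrist_torque": the same for the moment, N m; "grip_width": opening from 0.0 (shut) to 1.0 (fully open).
Only numpy, scipy, OpenCV 4.12 (cv2) and the standard library are available. Lean on these libraries where they do the work, as an engineer would, in place of code of your own. Each camera call takes 0.05 s, during which the arm holds its last target.

TASK

Three oak repair slips lie in the open lower half of the drying form: take out the bowed one and leave it in the blue reject tray, keeping the two straight ones in the form. Then fit the plywood lid over the two brass dowels until it sits fully home, and finish while still holding it pressed down firmly, with a push of about 15 N. Leave the brush, the jar and the black case alone.

Things in the scene. Friction and masses are not known exactly. Their poses are not given: they have to be found in the camera images.
- base: Lower half of the drying form, fixed, rigid: grey plate 120 (x) by 216 (y) by 10 mm thick, with an aluminium ledge 10 mm wide and 9.5 mm high along both long edges (x = -55 and +55); the lid rests on them, 19.5 mm above the bench. The slips lie on the plate, 10 mm above the bench, along x, in three places at y = -50, 0 and +50. Origin: centre of the underside, on the bench; z up.
- dowel1 (a point): Tip of one of the base's two upright brass dowels, at (0, -92) mm in the base's frame, 50 mm above the bench. The dowel is 12 mm thick and straight up to 38 mm, then tapers to a 5 mm wide tip.
- dowel2 (a point): Tip of the other dowel, of the same shape, at (0, +92) mm in the base's frame, 50 mm above the bench.
- lid: Upper half of the drying form, loose, 0.28 to 0.46 kg: plywood board 120 (x) by 216 (y) by 16 mm thick with two through holes, 14 mm wide, at (0, -92) and (0, +92), and a dark wooden handle block on top. Starts flat on the bench, handle up. Origin: centre of the underside. It fits either way round.
- lid_handle (a point): Centre of the lid's handle block, 36 mm above the lid's underside and over its centre. The block is 64 mm long (along the lid's x), 26 mm wide (along y) and 40 mm tall, standing on the 16 mm board. When the lid is fully home this point is 55.5 mm above the bench, straight above the base's origin. Axes as the lid's.
- bowed: The bowed oak slip, 14 mm wide, 8 mm thick and about 74 mm long (along its x), 25 g: a smooth arch standing on its two ends, hump up, its top 18 mm above the plate it stands on, so the lid cannot close over it. Origin: under its middle, level with its ends.
- bowed_mid (a point): Middle of the bowed slip's hump, half-way through its 8 mm thickness, 14 mm above the surface its ends stand on. Axes as the slip's: x along its length, y across its width.
- slip1_center (a point): Centre of a straight oak slip, 76 (x) by 14 (y) by 8 mm, lying flat on the base's plate; it stays there.
- slip2_center (a point): Centre of the other straight oak slip, 76 (x) by 14 (y) by 8 mm, lying flat on the base's plate; it stays there.
- tray: Blue reject tray, open on top, fixed to the bench: 115 by 115 mm and 18 mm high outside, walls 4 mm, floor about 4 mm. Origin: centre of the underside, on the bench.
- brush: Flat brush, 170 mm long, lying on the bench; not to be moved. Origin: underside, about the middle.
- jar: Closed adhesive jar, 56 mm wide, 70 mm tall, standing on the bench; not to be moved. Origin: centre of the underside.
- case: Closed black case, 150 (x) by 100 (y) by 22 mm, lying on the bench; not to be moved. Origin: centre of the underside.
There are look-alikes about, which are no part of the job. Leave any orange or turquoise look-alike of the bowed alone.

How it is judged:
By the outcome, as a careful person would: the job done as asked, in the order asked, and still so for the second after the job is handed in, while the arm keeps its last pose, push and grip.
It also fails if it takes over 61 s, if anything falls off the work surface, if the arm or the gripper's body presses on something with over 40 N, if the wrist force passes 120 N, or if a joint passes its speed limit or range.

## Working session

There is one attempt and no reset: what is moved stays moved. The work goes in short steps, Python scripts to look and compute and a tool call to move; the robot and the scene stay as the last step left them, time stands still between calls to the robot, and variables do not carry over. Pictures are saved under pics/ and viewed, and the job is handed in when it is done.

Besides the shell and the picture viewer there is one more tool, called after ">>>" as a command line: name --argument value ..., lists and objects as JSON in quotes. play_rows: Moves the arm, as the interface text tells. Shifts and turns lie within -1 to 1; 1 stands for 0.3 m of shift or 90 degrees of turn. Its arguments: {"type":"object","properties":{"delta_pos":{"type":"array"},"rotation":{"type":"array"},"gripper":{"type":"number"}},"required":["delta_pos","rotation"]}

```bash
mkdir -p pics; ls
cat > look.py <<'E'
import sys,cv2,numpy as np
from station import manip
def grab(n,tag):
    p,d=manip.capture(n); cv2.imwrite(f'pics/{n}_{tag}.png',cv2.cvtColor(p,cv2.COLOR_RGB2BGR)); np.save(f'pics/{n}_{tag}.npy',d); return p,d
E
python3 - <<'E'
from look import *
grab('top','0');grab('side','0')
for n in('top','side'):
  c=manip.get_calibration(n);print(n,c)
s=manip.get_state();print(s)
E
```

```text
pics
top {'fx': 560.64208814333, 'fy': 560.64208814333, 'cx': 314.43710119329813, 'cy': 238.384575380548, 'extrinsics': array([[-1.13733967e-02, -9.99829651e-01, -1.45367038e-02,
         6.81802558e-04],
       [-9.81356641e-01,  1.39502557e-02, -1.91688638e-01,
         5.76559670e-01],
       [ 1.91858775e-01,  1.20855399e-02, -9.81348129e-01,
         1.25087868e+00],
       [ 0.00000000e+00,  0.00000000e+00,  0.00000000e+00,
         1.00000000e+00]])}
side {'fx': 487.4056885565836, 'fy': 487.4056885565836, 'cx': 311.75383952480956, 'cy': 247.13801775106023, 'extrinsics': array([[-0.99107415, -0.13307956, -0.00786503,  0.56664804],
       [-0.07091291,  0.57622471, -0.81420909,  0.09980241],
       [ 0.11288661, -0.80638385, -0.58051848,  0.91045794],
       [ 0.        ,  0.        ,  0.        ,  1.        ]])}
{'clock': 0.1, 'joint_pos': array([-7.73849855e+01,  2.01201709e+01,  9.46715138e+01, -2.51836740e-03,
        6.52674132e+01, -4.84666397e+00]), 'qvel': array([ 0.00954082, -0.07673153, -0.09924264, -0.04428349, -0.10292771,
        0.04487733]), 'effort': array([ 5.22024166e-04, -5.06835794e+01, -2.91875571e+01, -8.62294019e-05,
        2.66485520e-03,  2.52843216e-05]), 'eef_pos': array([ 0.16498748, -0.52434297,  0.21113433]), 'orientation': array([[ 9.53912342e-01,  3.00085277e-01, -2.64226406e-04],
       [ 3.00085390e-01, -9.53911821e-01,  9.97834021e-04],
       [ 4.73866067e-05, -1.03113667e-03, -9.99999467e-01]]), 'contact_force': array([ 0.3755226 , -0.53648899, -0.35446304]), 'wrist_torque': array([-0.06306911, -0.06821321, -0.0162457 ]), 'grip_width': 0.998729929855495}
```

View pics/top_0.png

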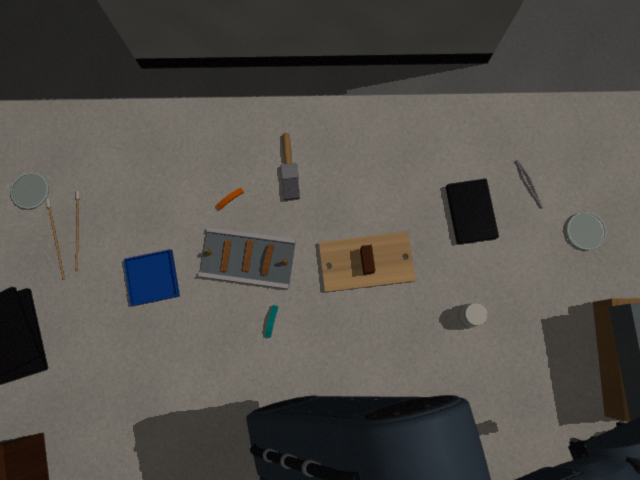

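View pics/side_0.png

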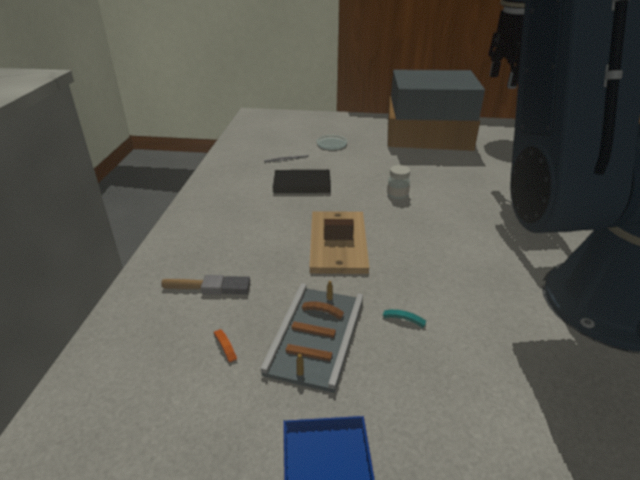

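```bash
cat >> look.py <<'E'
def ray(n,u,v,z):
    c=manip.get_calibration(n);E=c['extrinsics'];R=E[:3,:3];t=E[:3,3]
    o=-R.T@t; d=R.T@np.array([(u-c['cx'])/c['fx'],(v-c['cy'])/c['fy'],1.])
    return o+d*(z-o[2])/d[2]
def proj(n,P):
    c=manip.get_calibration(n);E=c['extrinsics'];q=E[:3,:3]@np.asarray(P,float)+E[:3,3]
    return np.array([c['fx']*q[0]/q[2]+c['cx'],c['fy']*q[1]/q[2]+c['cy']])
def crop(n,tag,x0,y0,x1,y1,k):
    im=cv2.imread(f'pics/{n}_{tag}.png')[y0:y1,x0:x1]
    cv2.imwrite(f'pics/{n}_{tag}_c{x0}.png',cv2.resize(im,None,fx=k,fy=k,interpolation=cv2.INTER_CUBIC))
def comps(n,tag,lo,hi,box,amin=30):
    im=cv2.imread(f'pics/{n}_{tag}.png');h=cv2.cvtColor(im,cv2.COLOR_BGR2HSV)
    m=cv2.inRange(h,lo,hi);k=np.zeros_like(m);x0,y0,x1,y1=box;k[y0:y1,x0:x1]=255;m&=k
    cs,_=cv2.findContours(m,cv2.RETR_EXTERNAL,cv2.CHAIN_APPROX_NONE)
    return [c for c in cs if cv2.contourArea(c)>amin]
E
python3 - <<'E'
from look import *
crop('top','0',190,220,430,300,3.3)
crop('side','0',250,200,380,400,3)
im=cv2.imread('pics/top_0.png');h=cv2.cvtColor(im,cv2.COLOR_BGR2HSV)
for p in [(268,260),(247,255),(225,255),(340,270),(367,262),(207,253),(281,263),(230,240),(150,280)]: print(p,h[p[1],p[0]])
im=cv2.imread('pics/side_0.png');h=cv2.cvtColor(im,cv2.COLOR_BGR2HSV)
for p in [(323,310),(313,330),(330,292),(345,230),(330,262),(310,370)]: print(p,h[p[1],p[0]])
E
```

```text
(268, 260) [ 14 186  93]
(247, 255) [ 13 189  96]
(225, 255) [ 13 197  96]
(340, 270) [ 16 125 120]
(367, 262) [ 11 195  47]
(207, 253) [ 19 168  53]
(281, 263) [90  7 36]
(230, 240) [14 68 79]
(150, 280) [108 237  98]
(323, 310) [ 14 107  67]
(313, 330) [ 14 148 100]
(330, 292) [ 20 126  79]
(345, 230) [ 8 78 52]
(330, 262) [ 17 107 138]
(310, 370) [83 21 96]
```

View pics/top_0_c190.png

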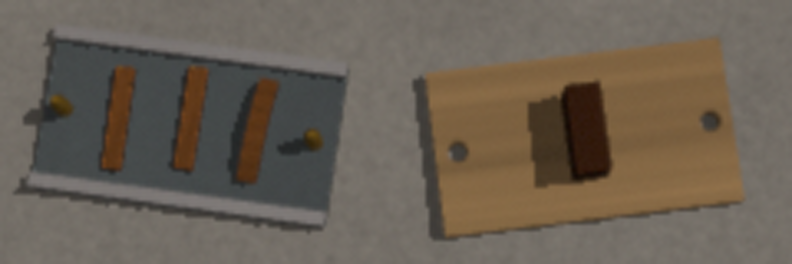

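View pics/side_0_c250.png

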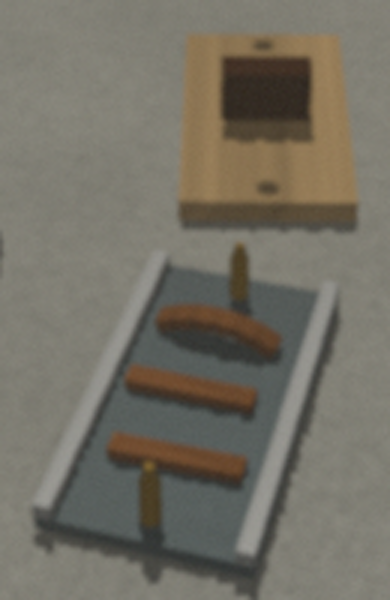

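Run:
```python
from look import *
def wr(c,n,z):
    P=np.array([ray(n,u,v,z)[:2] for u,v in c.reshape(-1,2)])*1000
    r=cv2.minAreaRect(P.astype(np.float32)); return r
np.set_printoptions(precision=1,suppress=True)
print('slips')
for c in comps('top','0',(8,150,70),(17,255,255),(200,225,295,290),40):
    m=cv2.moments(c);u,v=m['m10']/m['m00'],m['m01']/m['m00']
    print((round(u,1),round(v,1)),cv2.contourArea(c),ray('top',u,v,.018)*1000,ray('top',u,v,.026)*1000,wr(c,'top',.018))
print('slips side')
for c in comps('side','0',(5,90,50),(17,255,255),(260,280,365,390),40):
    m=cv2.moments(c);u,v=m['m10']/m['m00'],m['m01']/m['m00']
    print((round(u,1),round(v,1)),cv2.contourArea(c),ray('side',u,v,.016)*1000,ray('side',u,v,.022)*1000)
print('lid')
for n,b in(('top',(300,215,430,310)),('side',(290,190,390,290))):
  for c in comps(n,'0',(10,70,85),(22,255,255),b,300):
    h=cv2.convexHull(c);m=cv2.moments(h);u,v=m['m10']/m['m00'],m['m01']/m['m00']
    print(n,(u,v),ray(n,u,v,.016)*1000,wr(h,n,.016),cv2.boxPoints(wr(h,n,.016)))
print('handle')
for c in comps('top','0',(0,120,10),(16,255,65),(350,235,390,285),50):
    m=cv2.moments(c);u,v=m['m10']/m['m00'],m['m01']/m['m00']
    print((u,v),cv2.contourArea(c),ray('top',u,v,.056)*1000,wr(c,'top',.056))
print('tray')
for c in comps('top','0',(100,180,30),(120,255,255),(110,240,190,315),300):
    h=cv2.convexHull(c);m=cv2.moments(h);u,v=m['m10']/m['m00'],m['m01']/m['m00']
    print((u,v),ray('top',u,v,.018)*1000,wr(h,'top',.018))
crop('top','0',195,225,300,295,7.5)
crop('top','0',310,225,420,300,7)
crop('side','0',255,275,370,390,5)
```

```text
slips
(267.2, 259.0) 141.0 [535.4 107.   18. ] [534.1 106.2  26. ] ((535.4851684570312, 106.92588806152344), (14.01690673828125, 74.4981460571289), 77.30349731445312)
(247.3, 255.3) 135.5 [545.  154.7  18. ] [543.6 153.7  26. ] ((545.360107421875, 154.703857421875), (13.256467819213867, 73.32655334472656), 81.70771026611328)
(225.3, 255.6) 137.0 [545.1 207.4  18. ] [543.8 206.   26. ] ((546.1661987304688, 207.28457641601562), (13.289167404174805, 73.2809829711914), 82.96874237060547)
slips side
(308.6, 351.9) 320.5 [548.2 212.2  16. ] [547.4 217.6  22. ]
(313.4, 329.0) 281.0 [547.3 159.9  16. ] [546.5 165.9  22. ]
(323.4, 307.8) 257.5 [536.4 104.7  16. ] [535.7 111.2  22. ]
lid
top (366.4288871978838, 261.27354422582164) [ 527.  -129.3   16. ] ((527.7318115234375, -129.20205688476562), (121.6718978881836, 217.2247772216797), 6.2316741943359375) [[ 455.5  -27.8]
 [ 479.  -243.8]
 [ 600.  -230.6]
 [ 576.4  -14.6]]
side (338.24943310657596, 242.80567879325642) [ 528.1 -101.7   16. ] ((529.6686401367188, -115.18656921386719), (119.18595123291016, 234.04776000976562), 6.218501567840576) [[ 457.8   -5.3]
 [ 483.1 -238. ]
 [ 601.6 -225.1]
 [ 576.2    7.6]]
handle
(366.5338624338624, 259.68624338624335) 315.0 [ 524.6 -126.5   56. ] ((524.1769409179688, -119.3050308227539), (66.27086639404297, 43.073883056640625), 6.252096652984619)
tray
(150.79588386622564, 277.28599779492833) [495.2 383.9  18. ] ((495.69061279296875, 383.91082763671875), (113.4742431640625, 115.36349487304688), 11.143901824951172)
```

View pics/top_0_c195.png

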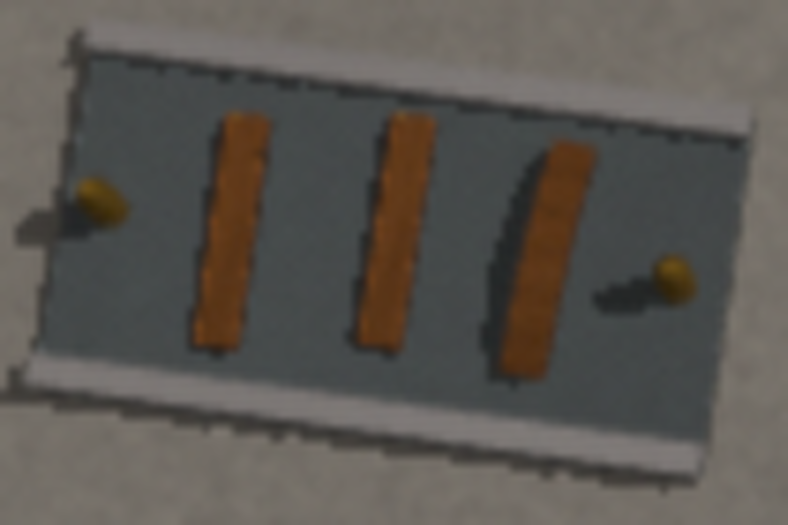

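View pics/top_0_c310.png

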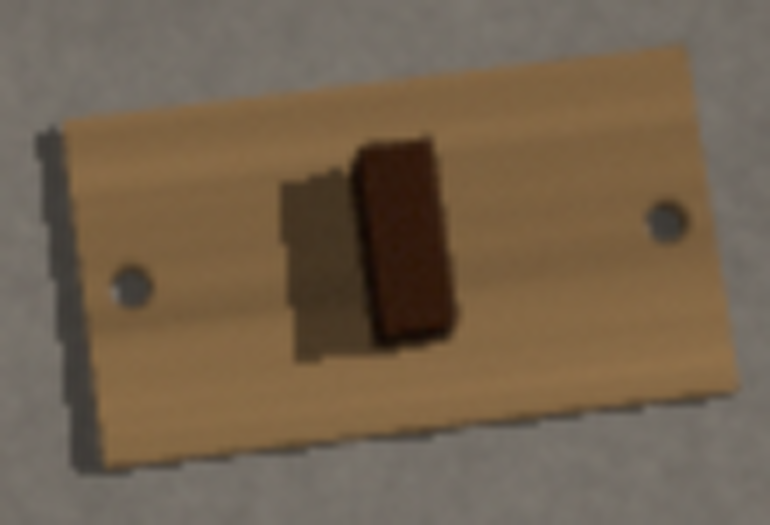

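View pics/side_0_c255.png

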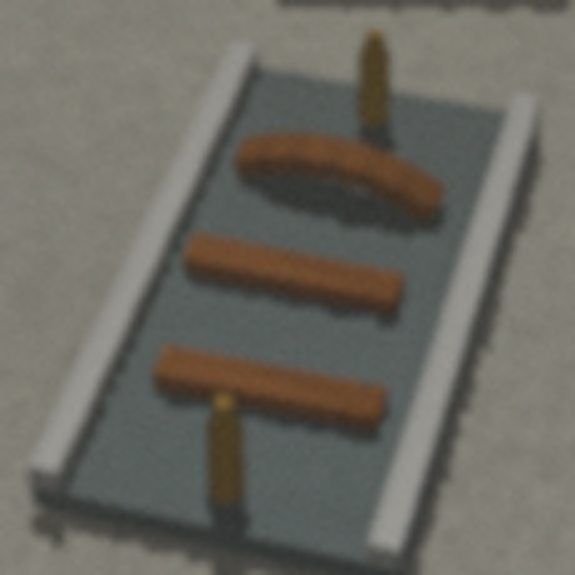

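Run:
```python
from look import *
np.set_printoptions(precision=1,suppress=True)
def tri(pt,ps):
    A=[];b=[]
    for n,p in(('top',pt),('side',ps)):
        c=manip.get_calibration(n);P=np.array([[c['fx'],0,c['cx']],[0,c['fy'],c['cy']],[0,0,1]])@c['extrinsics'][:3]
        for k in(0,1): A.append(P[k]-p[k]*P[2])
    A=np.array(A);return np.linalg.lstsq(A[:,:3],-A[:,3],rcond=None)[0]*1000
print('tips tri',tri((206.3,250.3),(299.6,354.6)),tri((283.5,260.3),(329.8,282)))
for n,a,b in(('top',(206.3,250.3),(283.5,260.3)),('side',(299.6,354.6),(329.8,282))):
    A,B=ray(n,*a,.05)*1000,ray(n,*b,.05)*1000;print(n,A,B,(A+B)/2,np.linalg.norm(A-B),np.degrees(np.arctan2(*(A-B)[:2])))
C=[ray('top',*p,.0195)[:2]*1000 for p in((206.7,228.7),(295.3,239.4),(287.9,288.7),(198.7,276.7))]
print('ledge',np.array(C),np.mean(C,0),cv2.minAreaRect(np.array(C,np.float32)))
C=[ray('side',*p,.0195)[:2]*1000 for p in((303,283.5),(362,294.5),(332,384.5),(264,369))]
print('ledge side',np.array(C),np.mean(C,0),cv2.minAreaRect(np.array(C,np.float32)))
A,B=[ray('top',*p,.016)*1000 for p in((328.9,266.0),(405.3,256.6))]
print('holes',A,B,(A+B)/2,np.linalg.norm(A-B),np.degrees(np.arctan2(*(A-B)[:2])))
C=[ray('top',*[p[0]/7+310,p[1]/7+225],.056)[:2]*1000 for p in((361,146),(432,138),(455,325),(382,338))]
print('handle top',np.array(C),np.mean(C,0))
print('handle from lid proj', proj('top',(.5275,-.1293,.056))*7-np.array([310,225])*7)
crop('side','0',300,200,380,280,7)
```

```text
tips tri [555.  247.3  46.5] [528.3  66.2  45. ]
top [552.9 246.5  50. ] [526.8  65.9  50. ] [539.8 156.2  50. ] 182.51232930045927 8.223918453495116
side [556.5 250.1  50. ] [528.7  72.1  50. ] [542.6 161.1  50. ] 180.1085402945 8.871063874273558
ledge [[611.1 253.3]
 [581.8  39.7]
 [463.7  57.7]
 [494.9 269.4]] [537.9 155. ] ((537.378173828125, 154.6471710205078), (215.65350341796875, 119.46223449707031), 82.13257598876953)
ledge side [[582.2  46.1]
 [469.3  64. ]
 [503.9 275.3]
 [611.9 259.1]] [541.8 161.1] ((542.5795288085938, 161.22283935546875), (215.0064239501953, 114.28587341308594), 81.0073013305664)
holes [516.9 -39.8  16. ] [ 537.  -222.1   16. ] [ 526.9 -131.    16. ] 183.40728690697696 -6.305203192212342
handle top [[ 557.3 -115.9]
 [ 559.6 -139.5]
 [ 497.1 -145.1]
 [ 493.1 -121. ]] [ 526.8 -130.4]
handle from lid proj [404.1 234.1]
```

View pics/side_0_c300.png

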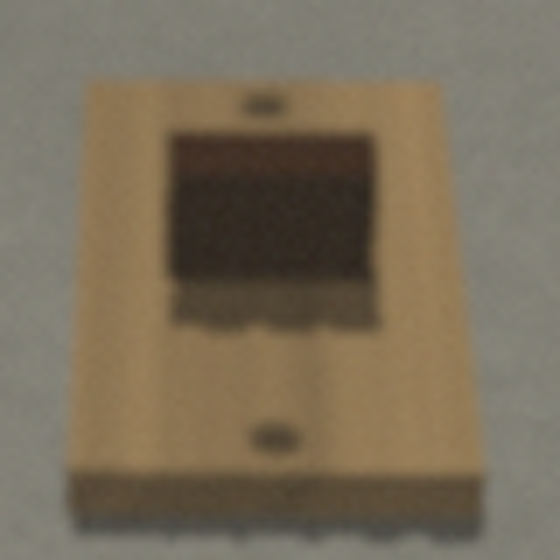

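Run:
```python
from look import *
np.set_printoptions(precision=1,suppress=True)
C=[ray('side',*[p[0]/7+300,p[1]/7+200],.016)[:2]*1000 for p in((88,82),(441,82),(484,472),(70,472))]
print(np.array(C),np.mean(C,0))
A,B=[ray('side',*[p[0]/7+300,p[1]/7+200],.016)*1000 for p in((264,105),(275,438))]
print(A,B,(A+B)/2)
# gripper visible? tcp check
print(proj('top',(.165,-.5243,.211)),proj('side',(.165,-.5243,.211)))
# depth check on bench & tray
for n in('top','side'):
  d=np.load(f'pics/{n}_0.npy');c=manip.get_calibration(n);E=c['extrinsics']
  for p in ([(340,200),(200,320),(366,262),(268,260),(340,270)] if n=='top' else [(250,320),(420,280),(338,230),(325,255)]):
    z=d[p[1],p[0]];q=np.array([(p[0]-c['cx'])/c['fx']*z,(p[1]-c['cy'])/c['fy']*z,z]);print(n,p,(E[:3,:3].T@(q-E[:3,3]))*1000)
```

```text
[[ 599.4 -221.6]
 [ 481.7 -235.8]
 [ 459.3  -23.8]
 [ 576.4   -9.3]] [ 529.2 -122.6]
[ 539.4 -214.1   16. ] [519.8 -32.4  16. ] [ 529.6 -123.2   16. ]
[587.1 430.8] [498.6  94.2]
top (340, 200) [683.3 -70.1  -1.6]
top (200, 320) [394.  267.4   1.3]
top (366, 262) [ 518.4 -124.6   61.6]
top (268, 260) [531.  103.9  30.4]
top (340, 270) [507.5 -66.2  12.1]
side (250, 320) [666.  134.5  -1.5]
side (420, 280) [357.6 -18.9  -2.1]
side (338, 230) [ 530.2 -112.9   41.3]
side (325, 255) [551.7 -57.9  13.5]
```

```bash
cat > go.py <<'E'
import sys,numpy as np
from scipy.spatial.transform import Rotation as R
def rot(yaw):
    a=np.radians(yaw);x=np.array([np.cos(a),np.sin(a),0]);z=np.array([0,0,-1.]);return np.c_[x,np.cross(z,x),z]
def d(a,b):
    "a,b=(x,y,z mm,yaw deg): scaled delta"
    Ra,Rb=rot(a[3]),rot(b[3]);t=Ra.T@(np.array(b[:3])-np.array(a[:3]))/300
    w=(R.from_matrix(Ra.T@Rb)).as_rotvec(degrees=True)/90
    print(t.round(4),w.round(4))
E
python3 - <<'E'
from go import *
d((165,-525,212,17.46),(536,108,130,-12.7))
d((165,-525,212,17.46),(350.5,-208,171,2))
E
```

```text
[ 1.8128 -1.6417  0.2733] [0.     0.     0.3351]
[ 0.9069 -0.8225  0.1367] [0.     0.     0.1718]
```

>>> play_rows --delta_pos '[[0.12,-0.11,0.0],[0.24,-0.22,0.0],[0.36,-0.33,0.0],[0.48,-0.43,0.0],[0.6,-0.54,0.0]]' --rotation '[[0,0,0.04],[0,0,0.08],[0,0,0.12],[0,0,0.16],[0,0,0.2]]' --gripper 0.4

```text
clock: 0.6
eef_pos: [0.2887, -0.3144, 0.2115]
orientation: [[1.0, -0.012, 0.0], [-0.012, -1.0, 0.0], [0.0, -0.0, -1.0]]
contact_force: [1.0, -0.1, 0.5]
grip_width: 0.401
```

Run:
```python
from go import *
d((288.1,-316.4,212,-.54),(410,-107,180,-10))
d((410,-107,180,-10),(536,108,120,-12.7))
```

```text
[ 0.3997 -0.7018  0.1067] [0.     0.     0.1051]
[ 0.2892 -0.7787  0.2   ] [0.   0.   0.03]
```

>>> play_rows --delta_pos '[[0.08,-0.14,0.02],[0.16,-0.28,0.04],[0.24,-0.42,0.06],[0.32,-0.56,0.08],[0.4,-0.7,0.1]]' --rotation '[[0,0,0.02],[0,0,0.04],[0,0,0.06],[0,0,0.08],[0,0,0.105]]'

```text
clock: 1.1
eef_pos: [0.4107, -0.1053, 0.1814]
orientation: [[0.985, -0.175, 0.0], [-0.175, -0.985, -0.0], [0.0, 0.0, -1.0]]
contact_force: [1.3, -1.7, 0.0]
grip_width: 0.397
```

>>> play_rows --delta_pos '[[0.06,-0.155,0.04],[0.12,-0.31,0.08],[0.18,-0.47,0.12],[0.24,-0.63,0.16],[0.29,-0.78,0.2]]' --rotation '[[0,0,0.03],[0,0,0.03],[0,0,0.03],[0,0,0.03],[0,0,0.03]]'

```text
clock: 1.6
eef_pos: [0.5339, 0.1044, 0.1226]
orientation: [[0.976, -0.219, -0.0], [-0.219, -0.976, -0.0], [-0.0, 0.0, -1.0]]
contact_force: [1.7, -1.5, 0.2]
grip_width: 0.394
```

>>> play_rows --delta_pos '[[0,0,0],[0,0,0]]' --rotation '[[0,0,0],[0,0,0]]'

```text
clock: 1.8
eef_pos: [0.5328, 0.103, 0.1225]
orientation: [[0.976, -0.218, -0.002], [-0.218, -0.976, -0.0], [-0.002, 0.001, -1.0]]
contact_force: [0.2, -1.1, -0.2]
grip_width: 0.401
```

Run:
```python
from look import *
grab('top','1');grab('side','1')
crop('top','1',180,200,320,300,5);crop('side','1',230,160,400,400,3)
s=manip.get_state();print(s['eef_pos'],s['orientation'],s['contact_force'])
p=s['eef_pos']
for n in('top','side'):
  for dz in(0,-.014): print(n,proj(n,p+[0,0,dz]))
```

```text
[0.53277579 0.10159401 0.12329607] [[ 9.75463076e-01 -2.20162585e-01 -4.71697180e-04]
 [-2.20162697e-01 -9.75463145e-01 -1.98511052e-04]
 [-4.16418508e-04  2.97490325e-04 -9.99999869e-01]] [-0.02798723 -0.1849622   0.50882988]
top [265.00339033 252.70347485]
top [265.63949259 253.75220503]
side [326.15223739 259.17187553]
side [326.07546953 265.78591772]
```

View pics/side_1_c230.png

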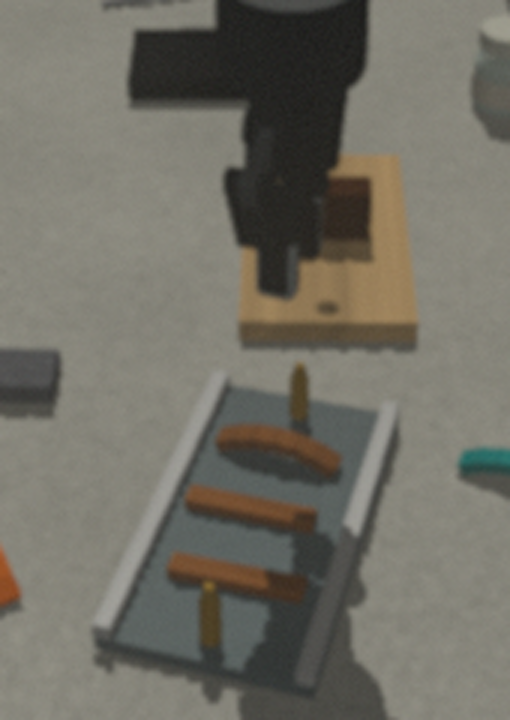

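View pics/top_1_c180.png

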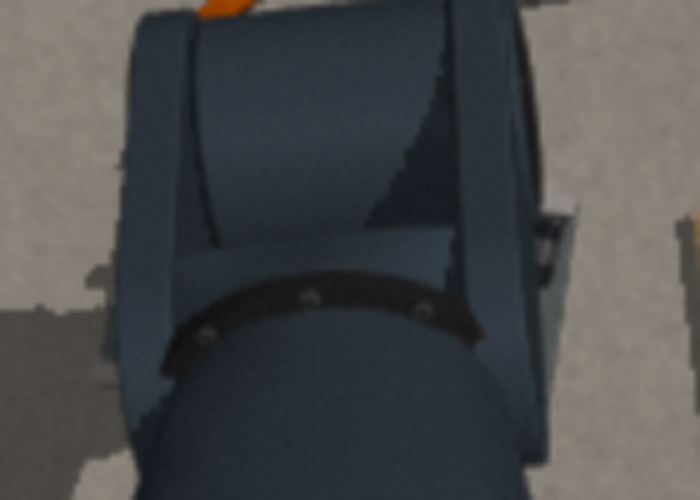

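>>> play_rows --delta_pos '[[0,0,0],[0,0,0]]' --rotation '[[0,0,0],[0,0,0]]'

```text
clock: 2.1
eef_pos: [0.5332, 0.1015, 0.1237]
orientation: [[0.975, -0.221, 0.001], [-0.221, -0.975, 0.0], [0.001, -0.0, -1.0]]
contact_force: [0.6, 0.5, 0.3]
grip_width: 0.4
```

Run:
```python
from look import *
from go import *
s=manip.get_state();print(s['eef_pos'],s['qvel'])
d((532.6,102,123,-12.7),(536,108,60,-12.7))
```

```text
[0.53317352 0.10147788 0.12371498] [ 0.13631943  0.21915459 -0.23221391  0.20846447  0.04254151  0.04272503]
[ 0.0067 -0.022   0.21  ] [0. 0. 0.]
```

>>> play_rows --delta_pos '[[0.005,-0.025,0.1],[0.005,-0.025,0.21],[0.005,-0.025,0.21],[0.005,-0.025,0.21]]' --rotation '[[0,0,0],[0,0,0],[0,0,0],[0,0,0]]'

```text
clock: 2.5
eef_pos: [0.5364, 0.109, 0.0609]
orientation: [[0.975, -0.22, -0.0], [-0.22, -0.975, -0.0], [-0.0, 0.0, -1.0]]
contact_force: [-0.8, 0.2, 0.7]
grip_width: 0.401
```

Run:
```python
from look import *
grab('side','2')
crop('side','2',250,220,380,400,4)
s=manip.get_state();print(s['eef_pos'])
```

```text
[0.53701863 0.10910627 0.0616681 ]
```

View pics/side_2_c250.png

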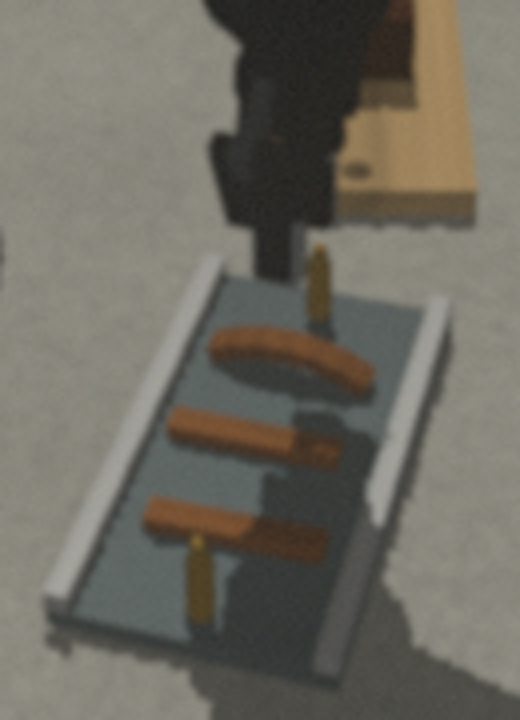

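Run:
```python
from look import *
np.set_printoptions(precision=1,suppress=True)
for z in(.061,.047,.024): print(proj('side',(.537,.109,z)))
# finger +y outer tip predicted
for o in(.017,.031):
  for z in(.047,.055):print(o,z,proj('side',(.537+.22*o,.109+.975*o,z)))
print(ray('side',323.2,305.5,.024)*1000)
crop('side','2',290,260,350,330,9)
```

```text
[322.9 290.2]
[322.9 296.3]
[322.8 306. ]
0.017 0.047 [319.6 302.4]
0.017 0.055 [319.7 298.9]
0.031 0.047 [316.9 307.6]
0.031 0.055 [316.9 304.1]
[536.5 107.6  24. ]
```

View pics/side_2_c290.png

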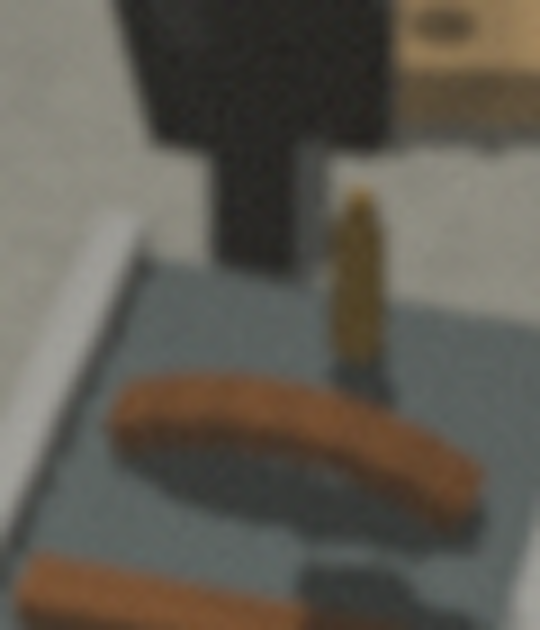

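Run:
```python
from look import *
np.set_printoptions(precision=1,suppress=True)
c=manip.get_calibration('side');E=c['extrinsics']
d=np.load('pics/side_2.npy')
for u,v in [(318,278),(318,283),(318,287),(318,289),(318,291),(318,294),(325,280),(325,288),(318,270),(323,305),(329,285)]:
    z=d[v,u];q=np.array([(u-c['cx'])/c['fx']*z,(v-c['cy'])/c['fy']*z,z]);print((u,v),E[:3,:3].T@(q-E[:3,3])*1000)
```

```text
(318, 278) [539.  162.5 131.2]
(318, 283) [541.6 142.  103.9]
(318, 287) [542.  138.4  92.3]
(318, 289) [541.5 142.4  91.4]
(318, 291) [542.6 133.8  79.6]
(318, 294) [551.9  59.1   7.6]
(325, 280) [530.8 135.7 106.2]
(325, 288) [530.6 135.7  89. ]
(318, 270) [537.9 171.6 154.3]
(323, 305) [536.5 110.7  28. ]
(329, 285) [530.   72.4  43.1]
```

>>> play_rows --delta_pos '[[0,0,0.04],[0,0,0.07],[0,0,0.07],[0,0,0.07]]' --rotation '[[0,0,0],[0,0,0],[0,0,0],[0,0,0]]'

```text
clock: 2.95
eef_pos: [0.5363, 0.1093, 0.0392]
orientation: [[0.976, -0.22, -0.0], [-0.22, -0.976, -0.0], [-0.0, 0.0, -1.0]]
contact_force: [0.6, -0.8, 0.0]
grip_width: 0.4
```

Run:
```python
from look import *
np.set_printoptions(precision=1,suppress=True)
grab('side','3')
crop('side','3',270,220,370,330,6)
s=manip.get_state();print(s['eef_pos']*1000,s['contact_force'])
c=manip.get_calibration('side');E=c['extrinsics']
d=np.load('pics/side_3.npy')
for u in (316,318,320,325):
  for v in range(284,310,3):
    z=d[v,u];q=np.array([(u-c['cx'])/c['fx']*z,(v-c['cy'])/c['fy']*z,z]);print((u,v),E[:3,:3].T@(q-E[:3,3])*1000)
```

```text
[536.4 109.4  39.4] [-0.1 -0.   0. ]
(316, 284) [543.  156.3 113.5]
(316, 287) [542.3 161.7 111.8]
(316, 290) [545.1 140.5  87.2]
(316, 293) [545.1 140.4  80.6]
(316, 296) [545.5 137.8  71.7]
(316, 299) [545.4 138.8  65.9]
(316, 302) [550.2 101.6  25.5]
(316, 305) [549.5 107.5  23.7]
(316, 308) [548.7 113.3  21.8]
(318, 284) [538.2 168.9 124.3]
(318, 287) [538.8 164.3 114.4]
(318, 290) [541.8 140.1  87.3]
(318, 293) [541.7 141.2  81.7]
(318, 296) [541.5 142.9  76.6]
(318, 299) [541.8 140.4  67.7]
(318, 302) [546.6 101.4  25.7]
(318, 305) [545.4 111.1  27.3]
(318, 308) [545.  114.6  23.4]
(320, 284) [535.9 161.7 118.7]
(320, 287) [535.9 161.7 112.5]
(320, 290) [536.2 159.2 104. ]
(320, 293) [538.3 141.3  82.1]
(320, 296) [465.9 752.1 614.3]
(320, 299) [538.  143.6  70.9]
(320, 302) [543.2 100.1  24.9]
(320, 305) [542.  109.8  26.6]
(320, 308) [541.3 115.9  25. ]
(325, 284) [530.2 140.4 101.7]
(325, 287) [530.7 135.1  90.7]
(325, 290) [530.7 134.6  83.7]
(325, 293) [530.6 134.9  77.5]
(325, 296) [530.9 132.1  68.3]
(325, 299) [530.5 134.8  64. ]
(325, 302) [536.1  81.4   9.1]
(325, 305) [533.2 108.1  26. ]
(325, 308) [532.3 116.8  26.9]
```

View pics/side_3_c270.png

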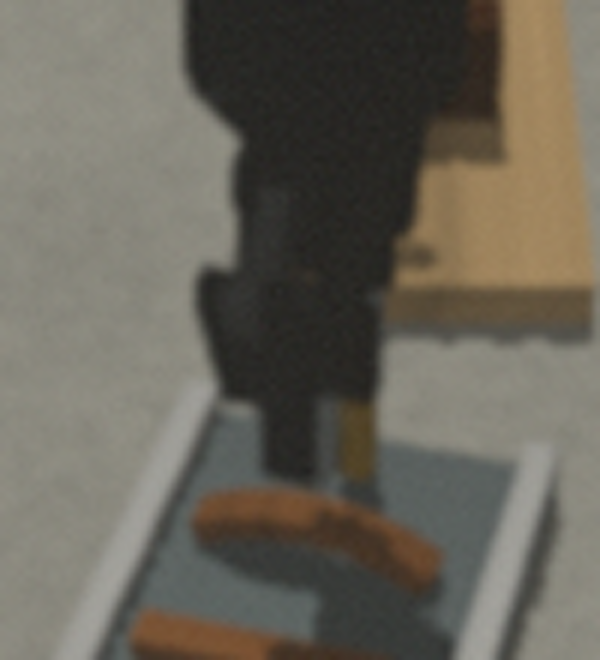

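>>> play_rows --delta_pos '[[0,0,0.02],[0,0,0.037],[0,0,0.037],[0,0,0.037]]' --rotation '[[0,0,0],[0,0,0],[0,0,0],[0,0,0]]'

```text
clock: 3.4
eef_pos: [0.5362, 0.1094, 0.028]
orientation: [[0.976, -0.22, -0.0], [-0.22, -0.976, -0.0], [-0.0, 0.0, -1.0]]
contact_force: [0.5, 0.6, 0.8]
grip_width: 0.403
```

Run:
```python
from look import *
np.set_printoptions(precision=1,suppress=True)
grab('side','4')
crop('side','4',270,230,370,330,6)
s=manip.get_state();print(s['eef_pos']*1000,s['contact_force'],s['joint_pos'])
```

```text
[536.3 109.4  28.1] [-0.3  0.7  0.1] [  6.7  34.5 102.4   0.   43.1 109.3]
```

View pics/side_4_c270.png

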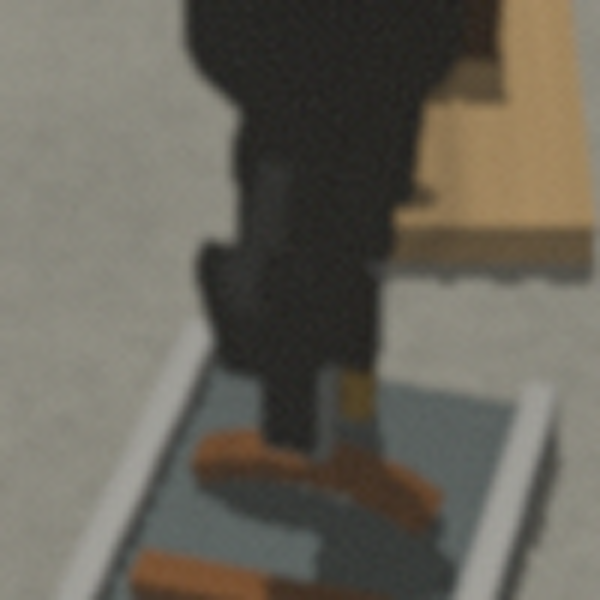

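>>> play_rows --delta_pos '[[0,0,0],[0,0,0],[0,0,0],[0,0,0],[0,0,0]]' --rotation '[[0,0,0],[0,0,0],[0,0,0],[0,0,0],[0,0,0]]' --gripper 0.22

```text
clock: 3.95
eef_pos: [0.5363, 0.1094, 0.0282]
orientation: [[0.976, -0.22, 0.0], [-0.22, -0.976, 0.0], [0.0, -0.0, -1.0]]
contact_force: [0.0, 0.5, -0.4]
grip_width: 0.223
```

Run:
```python
from look import *
np.set_printoptions(precision=1,suppress=True)
grab('side','5')
crop('side','5',270,230,370,330,6)
s=manip.get_state();print(s['eef_pos']*1000,s['contact_force'],s['grip_width'])
```

```text
[536.3 109.4  28.2] [ 0.1 -0.2 -0.3] 0.220315090365893
```

View pics/side_5_c270.png

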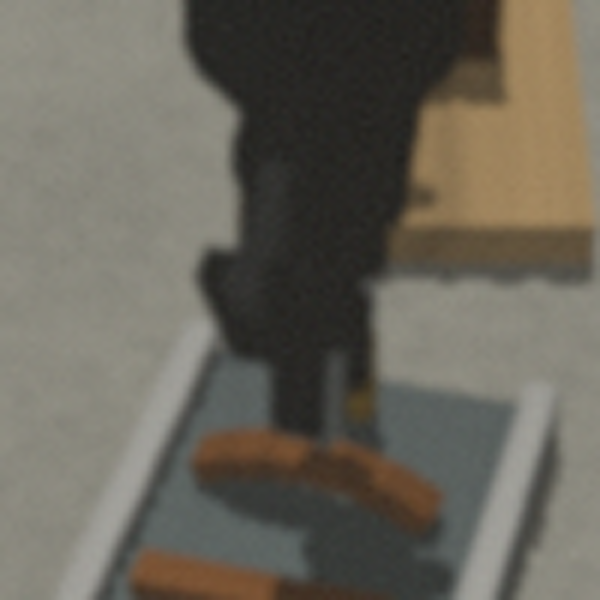

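>>> play_rows --delta_pos '[[0,0,0.01],[0,0,0.02],[0,0,0.02],[0,0,0.02]]' --rotation '[[0,0,0],[0,0,0],[0,0,0],[0,0,0]]' --gripper 0.3

```text
clock: 4.4
eef_pos: [0.5363, 0.1094, 0.022]
orientation: [[0.976, -0.22, -0.0], [-0.22, -0.976, -0.0], [-0.0, 0.0, -1.0]]
contact_force: [-0.1, 1.3, -0.4]
grip_width: 0.299
```

Run:
```python
from look import *
np.set_printoptions(precision=1,suppress=True)
grab('side','6')
crop('side','6',270,230,370,330,6)
s=manip.get_state();print(s['eef_pos']*1000,s['contact_force'],s['grip_width'])
```

```text
[536.3 109.4  22.1] [-0.5 -0.1  0.3] 0.30007136106007426
```

View pics/side_6_c270.png

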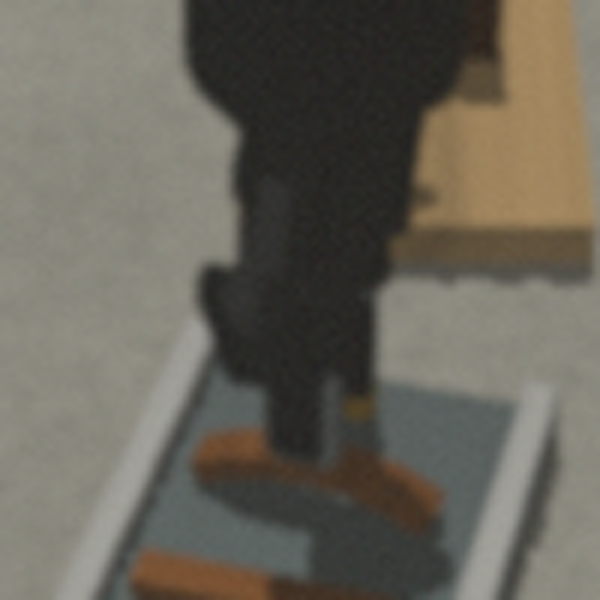

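>>> play_rows --delta_pos '[[0,0,0.01],[0,0,0.02],[0,0,0.02],[0,0,0.02]]' --rotation '[[0,0,0],[0,0,0],[0,0,0],[0,0,0]]'

```text
clock: 4.85
eef_pos: [0.5363, 0.1094, 0.016]
orientation: [[0.976, -0.22, -0.0], [-0.22, -0.976, -0.0], [-0.0, 0.0, -1.0]]
contact_force: [-0.6, -0.3, -0.9]
grip_width: 0.3
```

Run:
```python
from look import *
np.set_printoptions(precision=1,suppress=True)
grab('side','7')
crop('side','7',270,230,370,330,6)
s=manip.get_state();print(s['eef_pos']*1000,s['contact_force'],s['grip_width'])
```

```text
[536.3 109.4  16.1] [ 0.1 -0.4  0. ] 0.2959179804301295
```

View pics/side_7_c270.png

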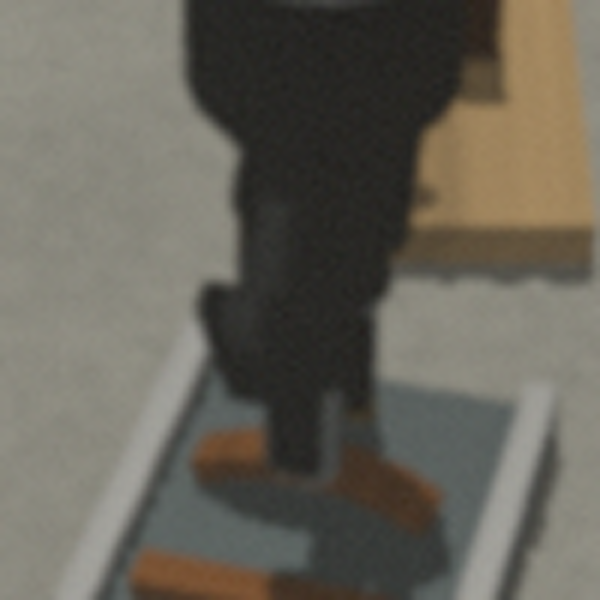

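>>> play_rows --delta_pos '[[0,0,0.01],[0,0,0.02],[0,0,0.03],[0,0,0.03],[0,0,0.03]]' --rotation '[[0,0,0],[0,0,0],[0,0,0],[0,0,0],[0,0,0]]'

```text
clock: 5.4
eef_pos: [0.5363, 0.1094, 0.007]
orientation: [[0.976, -0.22, -0.0], [-0.22, -0.976, -0.0], [-0.0, 0.0, -1.0]]
contact_force: [-0.9, -0.2, 0.1]
grip_width: 0.299
```

Run:
```python
from look import *
np.set_printoptions(precision=1,suppress=True)
grab('side','8')
crop('side','8',270,230,370,330,6)
s=manip.get_state();print(s['eef_pos']*1000,s['contact_force'],s['grip_width'])
```

```text
[536.4 109.4   7.2] [-0.5  0.2 -0.6] 0.29919934313260377
```

View pics/side_8_c270.png

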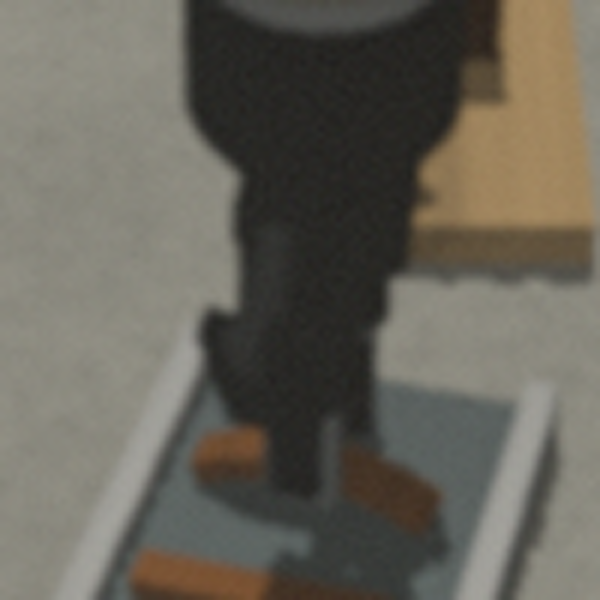

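>>> play_rows --delta_pos '[[0,0,0.007],[0,0,0.007],[0,0,0.007],[0,0,0.007],[0,0,0.007]]' --rotation '[[0,0,0],[0,0,0],[0,0,0],[0,0,0],[0,0,0]]' --gripper 0.0

```text
clock: 5.95
eef_pos: [0.5367, 0.1095, 0.0053]
orientation: [[0.976, -0.22, 0.001], [-0.22, -0.976, 0.0], [0.001, -0.0, -1.0]]
contact_force: [-0.0, 0.9, 5.4]
grip_width: 0.129
```

Run:
```python
from look import *
np.set_printoptions(precision=1,suppress=True)
s=manip.get_state();print(s['eef_pos']*1000,s['contact_force'],s['grip_width'])
```

```text
[536.7 109.5   5.3] [-0.   0.9  5.4] 0.12867807278870724
```

>>> play_rows --delta_pos '[[0,0,-0.01],[0,0,-0.01],[0,0,-0.01]]' --rotation '[[0,0,0],[0,0,0],[0,0,0]]'

```text
clock: 6.25
eef_pos: [0.5362, 0.1093, 0.0079]
orientation: [[0.976, -0.22, -0.0], [-0.22, -0.976, -0.0], [-0.0, 0.0, -1.0]]
contact_force: [-0.5, -0.2, -0.8]
grip_width: 0.126
```

Run:
```python
from look import *
np.set_printoptions(precision=1,suppress=True)
grab('side','9')
crop('side','9',270,230,370,330,6)
s=manip.get_state();print(s['eef_pos']*1000,s['contact_force'],s['grip_width'])
```

```text
[536.2 109.3   7.9] [ 0.2 -0.  -0.3] 0.12411521596585359
```

View pics/side_9_c270.png

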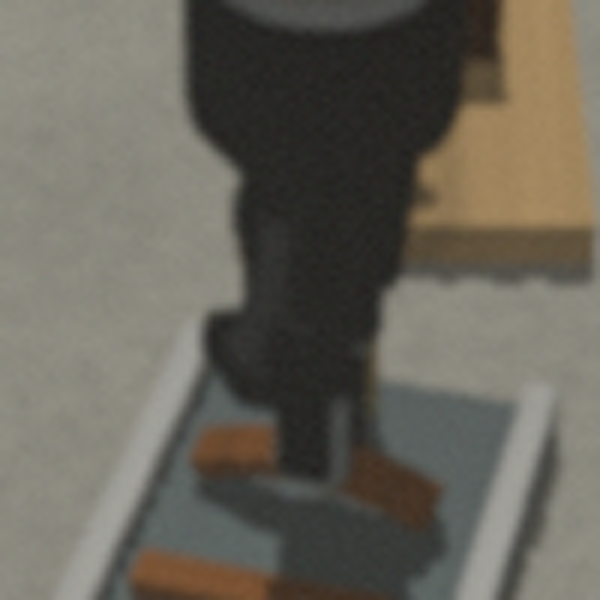

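>>> play_rows --delta_pos '[[0,0,-0.05],[0,0,-0.13],[0,0,-0.25],[0,0,-0.25]]' --rotation '[[0,0,0],[0,0,0],[0,0,0],[0,0,0]]'

```text
clock: 6.7
eef_pos: [0.5388, 0.1097, 0.088]
orientation: [[0.976, -0.22, 0.007], [-0.22, -0.976, 0.001], [0.007, -0.002, -1.0]]
contact_force: [1.6, -0.3, 0.3]
grip_width: 0.124
```

Run:
```python
from look import *
from go import *
np.set_printoptions(precision=1,suppress=True)
grab('side','10')
crop('side','10',240,160,390,390,3)
s=manip.get_state();print(s['eef_pos']*1000,s['contact_force'],s['grip_width'])
d((536.3,109.4,83,-12.7),(496,386,83,-12.7))
```

```text
[537.7 109.5  85.9] [-0.6 -0.2 -0.5] 0.12461458196968167
[-0.3 -0.9  0. ] [0. 0. 0.]
```

View pics/side_10_c240.png

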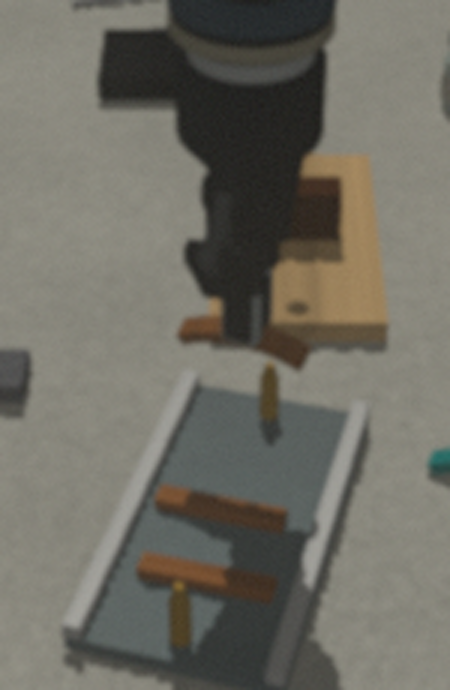

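Bowed slip is held and lifted (hump at about crop (250,340)); both straight ones remain. Move over the tray.

>>> play_rows --delta_pos '[[-0.04,-0.12,0],[-0.08,-0.24,0],[-0.12,-0.36,0],[-0.16,-0.48,0],[-0.2,-0.6,0]]' --rotation '[[0,0,0],[0,0,0],[0,0,0],[0,0,0],[0,0,0]]'

```text
clock: 7.25
eef_pos: [0.5165, 0.2995, 0.0826]
orientation: [[0.976, -0.22, -0.001], [-0.22, -0.976, -0.001], [-0.001, 0.001, -1.0]]
contact_force: [0.3, -0.2, -0.6]
grip_width: 0.121
```

>>> play_rows --delta_pos '[[-0.03,-0.1,0],[-0.07,-0.2,0],[-0.1,-0.3,0],[-0.1,-0.3,0],[-0.1,-0.3,0]]' --rotation '[[0,0,0],[0,0,0],[0,0,0],[0,0,0],[0,0,0]]'

```text
clock: 7.75
eef_pos: [0.5072, 0.3925, 0.0823]
orientation: [[0.976, -0.219, -0.001], [-0.219, -0.976, -0.001], [-0.001, 0.001, -1.0]]
contact_force: [-0.3, 0.0, 0.2]
grip_width: 0.125
```

Run:
```python
from look import *
np.set_printoptions(precision=1,suppress=True)
grab('side','11')
crop('side','11',240,220,440,480,2.3)
s=manip.get_state();print(s['eef_pos']*1000,s['contact_force'],s['grip_width'])
```

```text
[507.5 391.9  82.5] [ 0.6 -1.1 -0.1] 0.12607869897386415
```

View pics/side_11_c240.png

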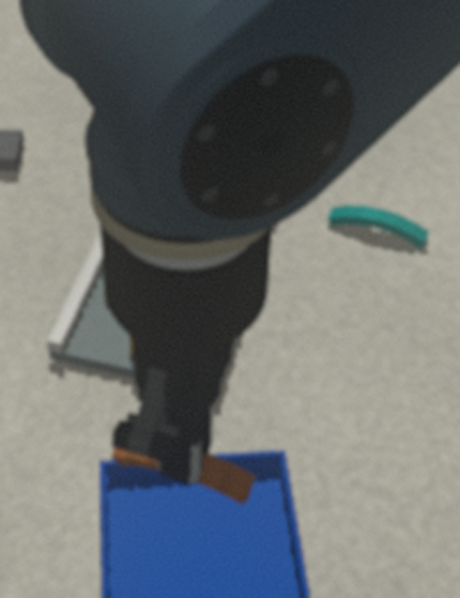

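>>> play_rows --delta_pos '[[-0.03,0.028,0.0],[-0.03,0.028,0.1],[-0.03,0.028,0.2],[-0.03,0.028,0.23],[-0.03,0.028,0.23]]' --rotation '[[0,0,0],[0,0,0],[0,0,0],[0,0,0],[0,0,0]]'

```text
clock: 8.3
eef_pos: [0.4968, 0.3851, 0.0131]
orientation: [[0.975, -0.221, -0.002], [-0.221, -0.975, -0.002], [-0.002, 0.002, -1.0]]
contact_force: [1.0, 1.1, 0.0]
grip_width: 0.125
```

>>> play_rows --delta_pos '[[0,0,0.01],[0,0,0.02],[0,0,0.03],[0,0,0.03]]' --rotation '[[0,0,0],[0,0,0],[0,0,0],[0,0,0]]'

```text
clock: 8.7
eef_pos: [0.4972, 0.3863, 0.0051]
orientation: [[0.976, -0.22, 0.0], [-0.22, -0.976, 0.0], [0.0, -0.0, -1.0]]
contact_force: [-0.5, -0.2, 0.4]
grip_width: 0.123
```

Run:
```python
from look import *
np.set_printoptions(precision=1,suppress=True)
grab('side','12')
crop('side','12',240,260,440,480,2.6)
s=manip.get_state();print(s['eef_pos']*1000,s['contact_force'],s['grip_width'])
```

```text
[497.2 386.3   5.2] [ 0.1 -0.3 -0.1] 0.1219278171480219
```

View pics/side_12_c240.png

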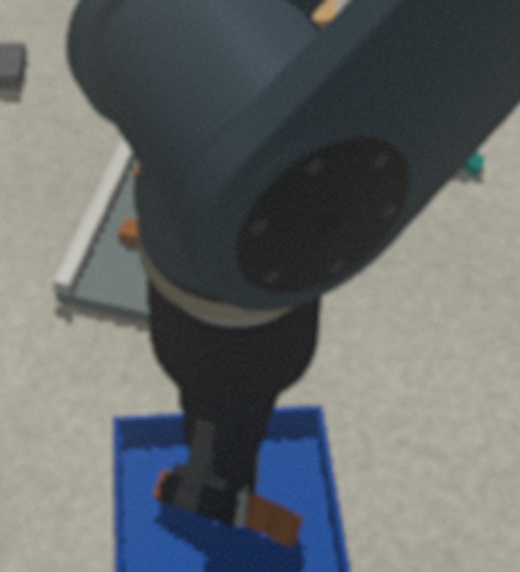

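Over the tray floor, inside the walls. Lower slightly, then release to a moderate opening.

>>> play_rows --delta_pos '[[0,0,0.007],[0,0,0.01],[0,0,0.01]]' --rotation '[[0,0,0],[0,0,0],[0,0,0]]'

```text
clock: 9.05
eef_pos: [0.4971, 0.3863, 0.0019]
orientation: [[0.976, -0.22, -0.0], [-0.22, -0.976, -0.0], [-0.0, 0.0, -1.0]]
contact_force: [0.2, 0.3, -0.7]
grip_width: 0.122
```

>>> play_rows --delta_pos '[[0,0,0],[0,0,0],[0,0,0],[0,0,0]]' --rotation '[[0,0,0],[0,0,0],[0,0,0],[0,0,0]]' --gripper 0.4

```text
clock: 9.45
eef_pos: [0.4972, 0.3863, 0.0021]
orientation: [[0.976, -0.22, 0.0], [-0.22, -0.976, 0.0], [0.0, -0.0, -1.0]]
contact_force: [-0.1, -1.2, 0.2]
grip_width: 0.398
```

>>> play_rows --delta_pos '[[0,0,-0.05],[0,0,-0.15],[0,0,-0.3],[0,0,-0.4],[0,0,-0.4]]' --rotation '[[0,0,0],[0,0,0],[0,0,0],[0,0,0],[0,0,0]]'

```text
clock: 9.95
eef_pos: [0.4992, 0.3878, 0.128]
orientation: [[0.976, -0.219, 0.007], [-0.22, -0.976, 0.005], [0.006, -0.006, -1.0]]
contact_force: [0.6, 0.2, 0.1]
grip_width: 0.4
```

Run:
```python
from look import *
np.set_printoptions(precision=1,suppress=True)
grab('side','13')
crop('side','13',220,260,420,480,2.6)
s=manip.get_state();print(s['eef_pos']*1000,s['contact_force'],s['grip_width'])
```

```text
[498.2 387.  125.2] [-0.1 -0.4 -0.1] 0.3989189016508992
```

View pics/side_13_c220.png

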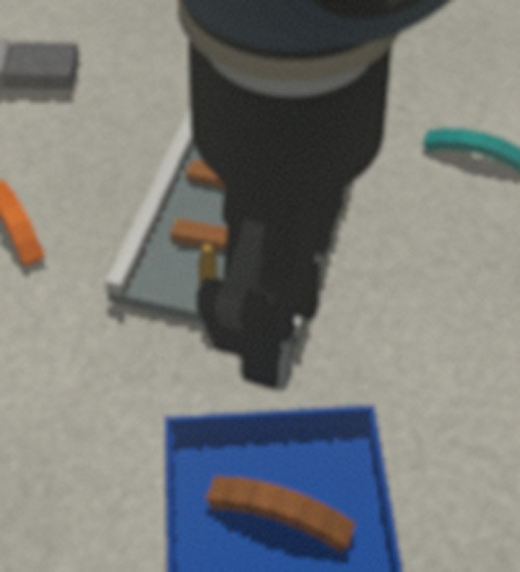

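Run:
```python
from go import *
d((497.2,386.3,122,-12.7),(513,158,140,-3))
d((513,158,140,-3),(528,-70,140,6.25))
```

```text
[ 0.2187  0.7308 -0.06  ] [ 0.      0.     -0.1078]
[0.0897 0.7563 0.    ] [ 0.      0.     -0.1028]
```

>>> play_rows --delta_pos '[[0.04,0.12,-0.06],[0.09,0.27,-0.06],[0.13,0.42,-0.06],[0.17,0.57,-0.06],[0.22,0.73,-0.06]]' --rotation '[[0,0,-0.02],[0,0,-0.04],[0,0,-0.06],[0,0,-0.08],[0,0,-0.108]]' --gripper 0.75

```text
clock: 10.5
eef_pos: [0.5125, 0.1568, 0.1394]
orientation: [[0.999, -0.05, -0.001], [-0.05, -0.999, -0.0], [-0.001, 0.0, -1.0]]
contact_force: [1.2, -0.4, 0.5]
grip_width: 0.75
```

>>> play_rows --delta_pos '[[0.02,0.15,0],[0.04,0.3,0],[0.06,0.45,0],[0.08,0.6,0],[0.09,0.75,0]]' --rotation '[[0,0,-0.02],[0,0,-0.04],[0,0,-0.06],[0,0,-0.08],[0,0,-0.103]]'

```text
clock: 11.0
eef_pos: [0.5282, -0.0694, 0.1394]
orientation: [[0.994, 0.111, -0.001], [0.111, -0.994, 0.0], [-0.001, -0.0, -1.0]]
contact_force: [0.9, -0.2, -0.4]
grip_width: 0.751
```

>>> play_rows --delta_pos '[[0,0,0],[0,0,0],[0,0,0]]' --rotation '[[0,0,0],[0,0,0],[0,0,0]]'

```text
clock: 11.3
eef_pos: [0.5284, -0.0667, 0.1396]
orientation: [[0.994, 0.11, -0.001], [0.11, -0.994, 0.0], [-0.001, -0.001, -1.0]]
contact_force: [0.4, 0.6, 0.2]
grip_width: 0.755
```

Run:
```python
from look import *
from go import *
np.set_printoptions(precision=2,suppress=True)
grab('top','14')
crop('top','14',110,180,310,330,4)
s=manip.get_state();p=s['eef_pos']*1000;o=s['orientation'];yaw=np.degrees(np.arctan2(o[1,0],o[0,0]));print(p,yaw,s['grip_width'])
d((*p,yaw),(528,-127,60,6.25))
```

```text
[528.52 -66.51 139.74] 6.361951844273309 0.7538738997573079
[-0.02  0.2   0.27] [0. 0. 0.]
```

View pics/top_14_c110.png

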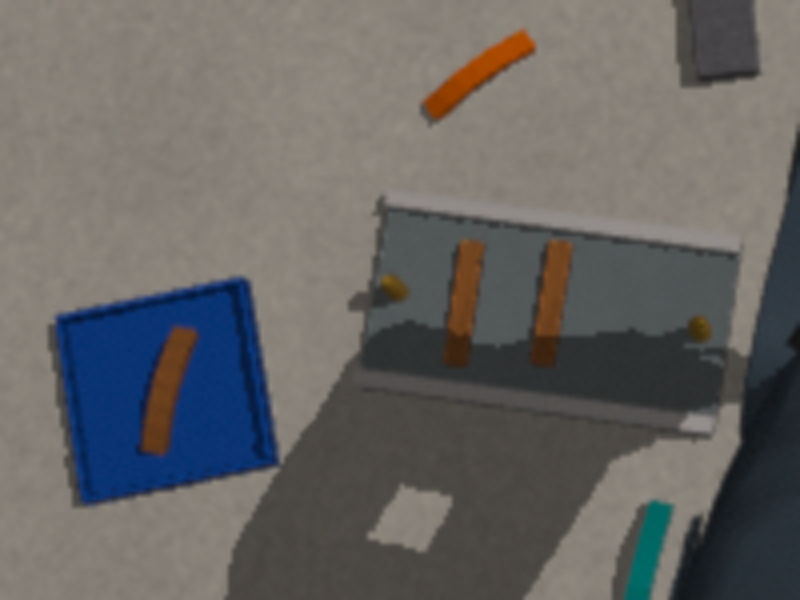

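Run:
```python
from look import *
np.set_printoptions(precision=1,suppress=True)
for n,t,lo,b in(('top','14',(8,120,50),(130,255,170,300)),('side','13',(5,90,50),(290,430,370,480))):
  for c in comps(n,t,lo,(18,255,255),b,40):
    m=cv2.moments(c);u,v=m['m10']/m['m00'],m['m01']/m['m00']
    print(n,(u,v),cv2.contourArea(c),[ray(n,u,v,z)*1000 for z in(.012,.016,.018)])
```

```text
top (151.00112233445566, 277.1571268237935) 148.5 [array([496.3, 385.3,  12. ]), array([495.8, 384. ,  16. ]), array([495.5, 383.4,  18. ])]
side (328.19178486997635, 454.9166666666667) 564.0 [array([497.8, 385.2,  12. ]), array([497.6, 387.6,  16. ]), array([497.5, 388.9,  18. ])]
```

>>> play_rows --delta_pos '[[-0.01,0.1,0.0],[-0.022,0.2,0.08],[-0.022,0.2,0.2],[-0.022,0.2,0.27],[-0.022,0.2,0.27]]' --rotation '[[0,0,0],[0,0,0],[0,0,0],[0,0,0],[0,0,0]]'

```text
clock: 11.85
eef_pos: [0.5272, -0.1265, 0.0565]
orientation: [[0.994, 0.111, -0.005], [0.111, -0.994, 0.002], [-0.005, -0.002, -1.0]]
contact_force: [0.6, 0.7, 1.1]
grip_width: 0.751
```

>>> play_rows --delta_pos '[[0,0,0],[0,0,0]]' --rotation '[[0,0,0],[0,0,0]]'

```text
clock: 12.05
eef_pos: [0.5297, -0.1276, 0.0604]
orientation: [[0.994, 0.111, 0.002], [0.111, -0.994, -0.001], [0.002, 0.001, -1.0]]
contact_force: [-0.0, 0.1, -0.2]
grip_width: 0.751
```

Run:
```python
from look import *
np.set_printoptions(precision=2,suppress=True)
grab('side','15')
crop('side','15',270,140,400,290,4.6)
s=manip.get_state();p=s['eef_pos']*1000;o=s['orientation'];yaw=np.degrees(np.arctan2(o[1,0],o[0,0]));print(p,yaw,s['grip_width'],s['contact_force'])
```

```text
[ 529.7  -127.79   60.45] 6.346398100904081 0.7491434075997468 [ 1.05 -0.3   0.56]
```

View pics/side_15_c270.png

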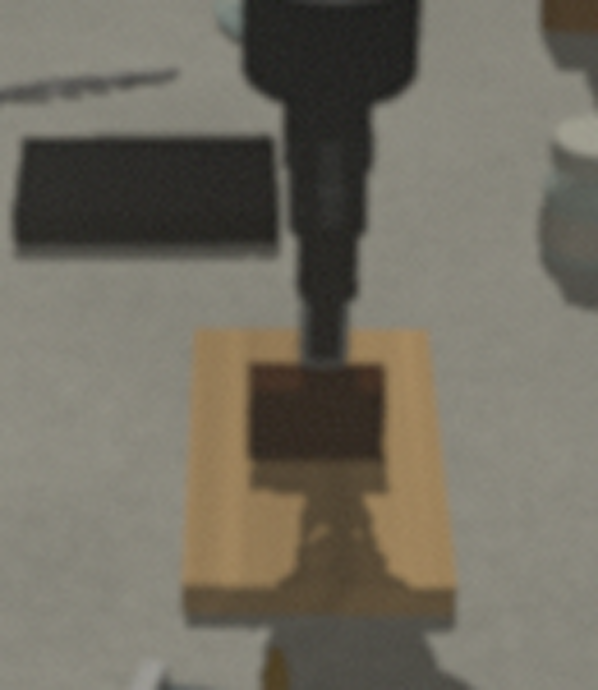

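>>> play_rows --delta_pos '[[0,0,0.04],[0,0,0.08],[0,0,0.12],[0,0,0.137],[0,0,0.137]]' --rotation '[[0,0,0],[0,0,0],[0,0,0],[0,0,0],[0,0,0]]'

```text
clock: 12.6
eef_pos: [0.5282, -0.1278, 0.0167]
orientation: [[0.994, 0.11, -0.002], [0.11, -0.994, 0.001], [-0.002, -0.001, -1.0]]
contact_force: [0.2, 0.3, 1.0]
grip_width: 0.748
```

Run:
```python
from look import *
np.set_printoptions(precision=2,suppress=True)
grab('side','16')
crop('side','16',270,140,400,290,4.6)
s=manip.get_state();p=s['eef_pos']*1000;o=s['orientation'];yaw=np.degrees(np.arctan2(o[1,0],o[0,0]));print(p,yaw,s['grip_width'],s['contact_force'])
```

```text
[ 528.6  -127.95   17.44] 6.300399032252771 0.749662264367689 [ 0.14 -0.54 -0.77]
```

View pics/side_16_c270.png

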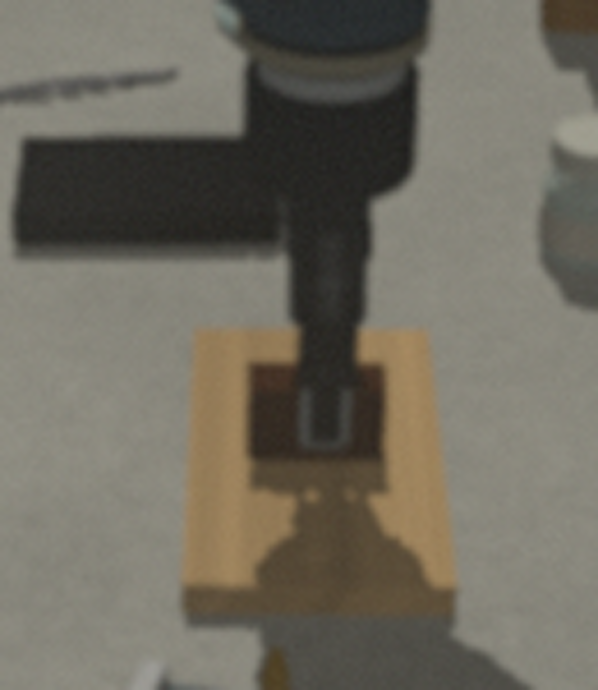

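>>> play_rows --delta_pos '[[0,0,0],[0,0,0],[0,0,0],[0,0,0],[0,0,0]]' --rotation '[[0,0,0],[0,0,0],[0,0,0],[0,0,0],[0,0,0]]' --gripper 0

```text
clock: 13.15
eef_pos: [0.5293, -0.1282, 0.0187]
orientation: [[0.994, 0.11, 0.001], [0.11, -0.994, -0.0], [0.001, 0.001, -1.0]]
contact_force: [-1.0, -0.4, 5.9]
grip_width: 0.286
```

>>> play_rows --delta_pos '[[0,0,0],[0,0,0],[0,0,0]]' --rotation '[[0,0,0],[0,0,0],[0,0,0]]'

```text
clock: 13.45
eef_pos: [0.5293, -0.1282, 0.0187]
orientation: [[0.994, 0.11, 0.001], [0.11, -0.994, -0.0], [0.001, 0.001, -1.0]]
contact_force: [-1.7, -0.2, 5.8]
grip_width: 0.29
```

Run:
```python
from look import *
np.set_printoptions(precision=2,suppress=True)
grab('side','17')
crop('side','17',270,140,400,290,4.6)
s=manip.get_state();p=s['eef_pos']*1000;o=s['orientation'];yaw=np.degrees(np.arctan2(o[1,0],o[0,0]));print(p,yaw,s['grip_width'],s['contact_force'])
```

```text
[ 529.25 -128.22   18.65] 6.304621934390609 0.29104859050930343 [-0.93  0.3   6.16]
```

View pics/side_17_c270.png

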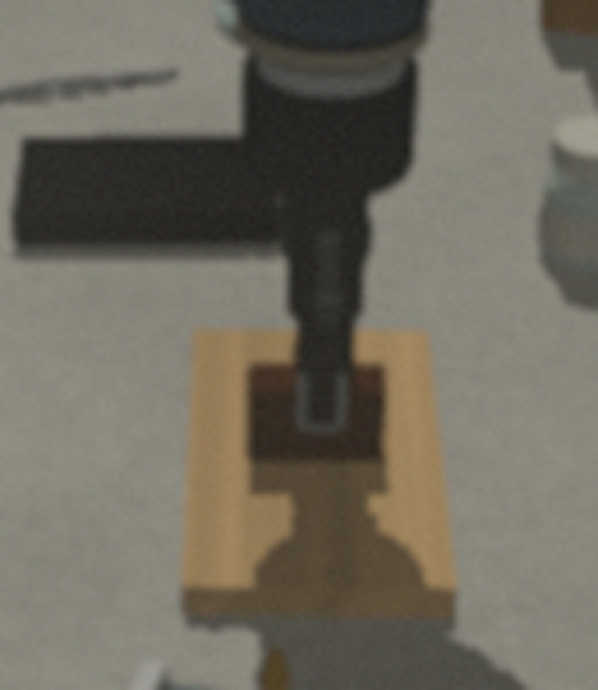

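>>> play_rows --delta_pos '[[0,0,-0.02],[0,0,-0.08],[0,0,-0.16],[0,0,-0.25],[0,0,-0.3]]' --rotation '[[0,0,0],[0,0,0],[0,0,0],[0,0,0],[0,0,0]]'

```text
clock: 14.0
eef_pos: [0.5292, -0.1281, 0.1099]
orientation: [[0.994, 0.11, 0.001], [0.11, -0.994, -0.0], [0.001, 0.001, -1.0]]
contact_force: [1.1, -0.3, -3.4]
grip_width: 0.289
```

>>> play_rows --delta_pos '[[0,0,0],[0,0,0]]' --rotation '[[0,0,0],[0,0,0]]'

```text
clock: 14.2
eef_pos: [0.5284, -0.1279, 0.1074]
orientation: [[0.994, 0.11, -0.001], [0.11, -0.994, 0.0], [-0.001, -0.0, -1.0]]
contact_force: [-0.3, -0.2, -3.4]
grip_width: 0.288
```

Run:
```python
from look import *
from go import *
np.set_printoptions(precision=2,suppress=True)
grab('side','18')
crop('side','18',250,140,400,390,2.4)
s=manip.get_state();p=s['eef_pos']*1000;o=s['orientation'];yaw=np.degrees(np.arctan2(o[1,0],o[0,0]));print(p,yaw,o[:,2],s['grip_width'],s['contact_force'],s['wrist_torque'])
d((*p,yaw),(541.3,157.8,p[2],-8.1))
d((*p,yaw),(536,40,p[2],-1))
```

```text
[ 528.13 -127.75  106.96] 6.302370645477163 [-0.  0. -1.] 0.289590032344506 [-0.07 -0.87 -4.28] [ 0.05 -0.03 -0.04]
[ 0.15 -0.94  0.  ] [0.   0.   0.16]
[ 0.09 -0.55  0.  ] [0.   0.   0.08]
```

View pics/side_18_c250.png

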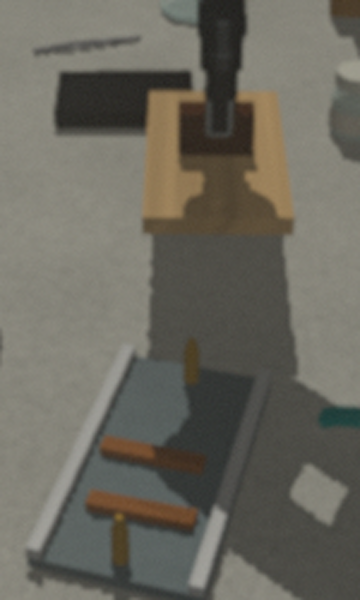

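>>> play_rows --delta_pos '[[0.02,-0.1,0],[0.04,-0.22,0],[0.06,-0.33,0],[0.08,-0.44,0],[0.09,-0.55,0]]' --rotation '[[0,0,0.02],[0,0,0.03],[0,0,0.05],[0,0,0.065],[0,0,0.08]]'

```text
clock: 14.75
eef_pos: [0.5369, 0.0403, 0.1066]
orientation: [[1.0, -0.017, -0.002], [-0.017, -1.0, 0.0], [-0.002, -0.0, -1.0]]
contact_force: [0.6, -0.4, -3.4]
grip_width: 0.288
```

>>> play_rows --delta_pos '[[0.01,-0.1,0],[0.02,-0.2,0],[0.03,-0.3,0],[0.03,-0.36,0],[0.03,-0.39,0]]' --rotation '[[0,0,0.02],[0,0,0.04],[0,0,0.06],[0,0,0.08],[0,0,0.08]]'

```text
clock: 15.25
eef_pos: [0.5476, 0.1571, 0.1066]
orientation: [[0.99, -0.14, -0.002], [-0.14, -0.99, -0.0], [-0.002, 0.001, -1.0]]
contact_force: [0.7, -0.5, -3.9]
grip_width: 0.288
```

>>> play_rows --delta_pos '[[0,0,0],[0,0,0],[0,0,0]]' --rotation '[[0,0,0],[0,0,0],[0,0,0]]'

```text
clock: 15.55
eef_pos: [0.5483, 0.1549, 0.1077]
orientation: [[0.99, -0.141, -0.0], [-0.141, -0.99, -0.0], [-0.0, 0.0, -1.0]]
contact_force: [1.0, 0.0, -4.0]
grip_width: 0.287
```

Run:
```python
from look import *
from go import *
np.set_printoptions(precision=2,suppress=True)
grab('side','19');grab('top','19')
crop('side','19',240,200,390,400,3.6)
crop('top','19',180,200,320,300,5)
s=manip.get_state();p=s['eef_pos']*1000;o=s['orientation'];yaw=np.degrees(np.arctan2(o[1,0],o[0,0]));print(p,yaw,o[:,2],s['grip_width'],s['contact_force'],s['wrist_torque'])
d((*p,yaw),(541.3,157.8,p[2],-8.1))
```

```text
[548.42 155.   107.94] -8.140767071846476 [-0. -0. -1.] 0.29049359073911646 [-0.18  0.34 -3.62] [0.04 0.01 0.01]
[-0.02 -0.01  0.  ] [ 0.  0. -0.]
```

View pics/side_19_c240.png

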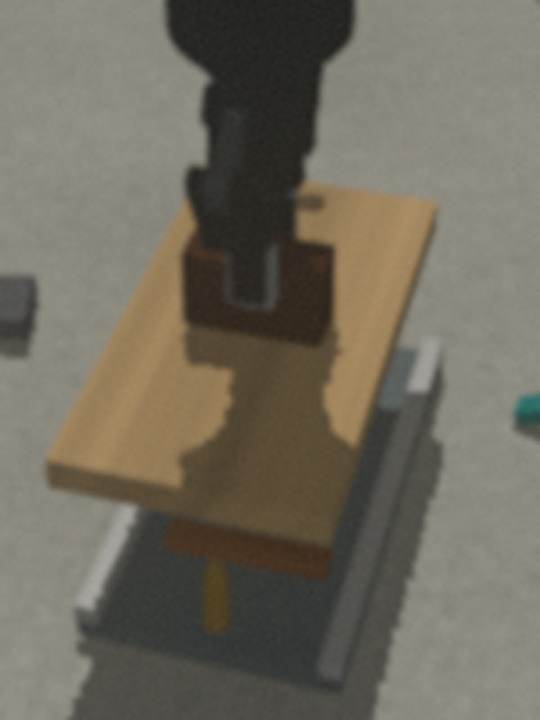

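View pics/top_19_c180.png

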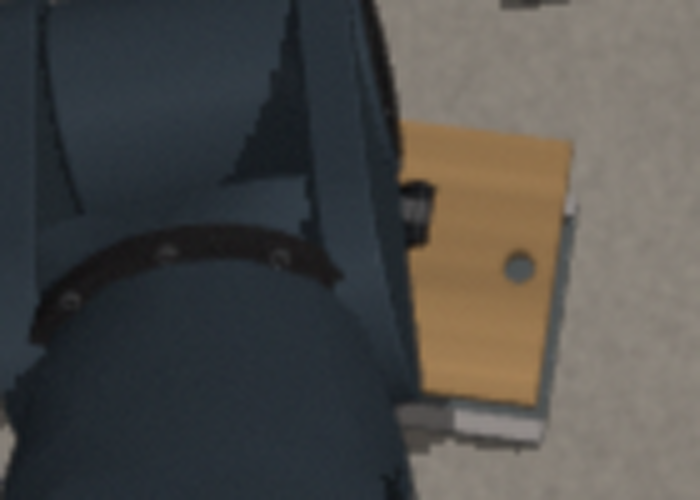

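Run:
```python
from look import *
np.set_printoptions(precision=1,suppress=True)
print(ray('top',283.8,253.4,.1052)*1000)
c=manip.get_calibration('top');E=c['extrinsics']
# lid corners: top right, bottom right in top
for p in((572,143),(538,404)): print('top',ray('top',p[0]/5+180,p[1]/5+200,.1052)*1000)
for p in((50,466),(330,545),(437,206)): print('side',ray('side',p[0]/3.6+240,p[1]/3.6+200,.1052)*1000)
from go import rot
a=np.radians(-8.14);x=np.array([np.cos(a),np.sin(a)]);y=np.array([-np.sin(a),np.cos(a)])
C=np.array([548.4,155])
for sx,sy in((1,-1),(-1,-1),(1,1),(-1,1)): print('pred',(sx,sy),C+60*sx*x+108*sy*y)
```

```text
[533.7  61.4 105.2]
top [589.9  37.5 105.2]
top [472.2  53.1 105.2]
side [621.1 259.9 105.2]
side [504.5 287.8 105.2]
side [474.8  64.4 105.2]
pred (1, -1) [592.5  39.6]
pred (-1, -1) [473.7  56.6]
pred (1, 1) [623.1 253.4]
pred (-1, 1) [504.3 270.4]
```

```bash
python3 - <<'E'
from look import *
np.set_printoptions(precision=1,suppress=True)
for t in('0','14'):
  im=cv2.imread(f'pics/top_{t}.png');h=cv2.cvtColor(im,cv2.COLOR_BGR2HSV)
  R=[]
  for b in((198,243,216,262),(274,255,290,270)):
    for c in comps('top',t,(15,90,40),(30,255,255),b,6):
      m=cv2.moments(c);u,v=m['m10']/m['m00'],m['m01']/m['m00']
      P=ray('top',u,v,.029)*1000;R.append(P);print(t,(u,v),cv2.contourArea(c),c.reshape(-1,2).min(0),c.reshape(-1,2).max(0),P)
  if len(R)==2: print('mid',(R[0]+R[1])/2,np.linalg.norm(R[0]-R[1]))
  # ledge edges : bright low-sat mask on base
crop('top','14',196,240,216,262,20);crop('top','14',272,250,296,275,20)
# slip info side ledge
E
python3 -c "
import cv2,numpy as np
a=cv2.imread('pics/top_14_c196.png');b=cv2.imread('pics/top_14_c272.png')
H=max(a.shape[0],b.shape[0]);f=lambda i:cv2.copyMakeBorder(i,0,H-i.shape[0],0,5,0)
im=np.hstack([f(a),f(b)]);im=cv2.resize(im,None,fx=.8,fy=.8);cv2.imwrite('pics/dow.png',im);print(im.shape)"
```

```text
0 (208.0, 251.5) 21.0 [205 249] [211 254] [553.6 246.8  29. ]
0 (284.36752136752136, 261.5811965811966) 19.5 [282 259] [287 264] [526.9  65.3  29. ]
mid [540.3 156.1  29. ] 183.45437303513333
14 (207.95454545454547, 251.5909090909091) 22.0 [205 249] [211 254] [553.4 246.9  29. ]
14 (284.5333333333333, 261.67619047619047) 17.5 [282 259] [287 264] [526.7  64.9  29. ]
mid [540.1 155.9  29. ] 183.94572677591165
(400, 712, 3)
```

View pics/dow.png

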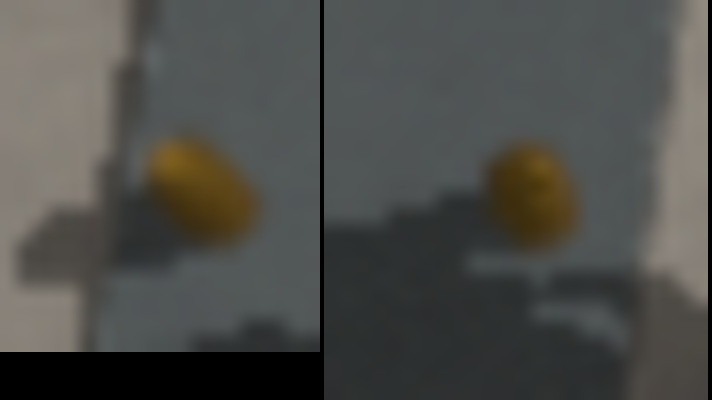

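>>> play_rows --delta_pos '[[-0.023,-0.008,0.02],[-0.023,-0.008,0.06],[-0.023,-0.008,0.09],[-0.023,-0.008,0.09],[-0.023,-0.008,0.09]]' --rotation '[[0,0,0.002],[0,0,0.002],[0,0,0.002],[0,0,0.002],[0,0,0.002]]'

```text
clock: 16.15
eef_pos: [0.5418, 0.1591, 0.0805]
orientation: [[0.99, -0.144, -0.001], [-0.144, -0.99, -0.0], [-0.001, 0.0, -1.0]]
contact_force: [0.7, 0.5, -3.5]
grip_width: 0.288
```

Run:
```python
from look import *
from go import *
np.set_printoptions(precision=2,suppress=True)
grab('side','20');grab('top','20')
crop('side','20',240,200,390,400,3.6)
crop('top','20',250,210,310,300,8)
s=manip.get_state();p=s['eef_pos']*1000;o=s['orientation'];yaw=np.degrees(np.arctan2(o[1,0],o[0,0]));print(p,yaw,o[:,2],s['grip_width'],s['contact_force'],s['wrist_torque'])
```

```text
[542.15 159.2   81.16] -8.276444821481395 [ 0.  0. -1.] 0.29105100818779994 [ 1.43 -0.27 -3.61] [-0.04 -0.01 -0.04]
```

View pics/side_20_c240.png

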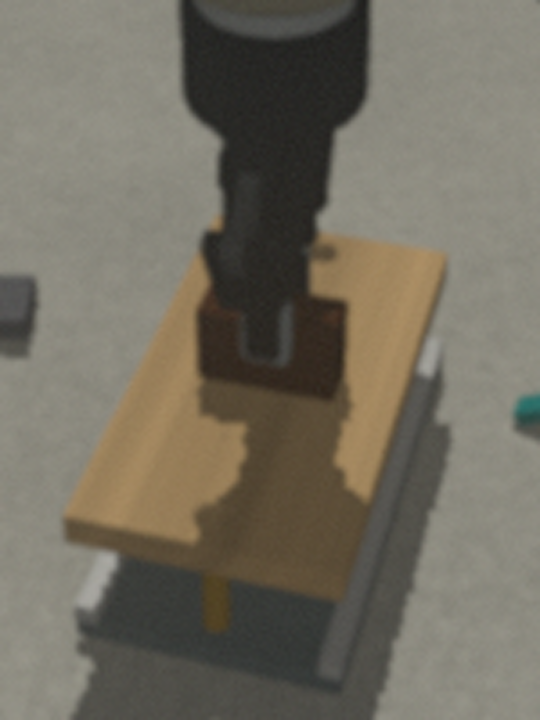

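View pics/top_20_c250.png

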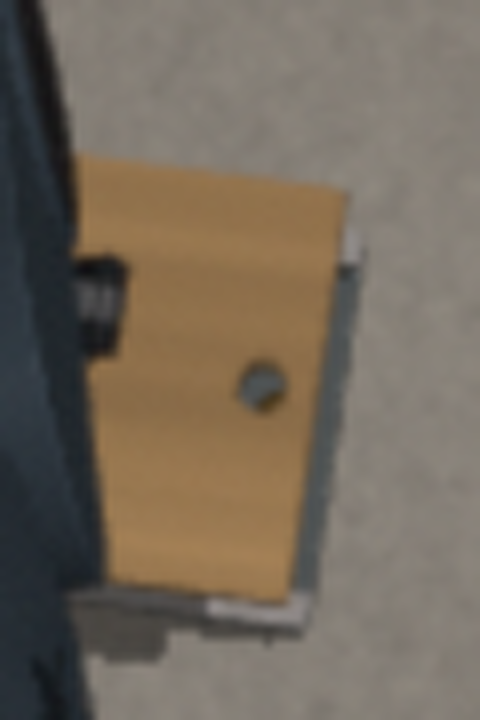

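Run:
```python
from look import *
np.set_printoptions(precision=1,suppress=True)
for z in(.078,.0735): print(ray('top',282.75,258.25,z)*1000)
print('tip',ray('top',284.6,260.3,.05)*1000,ray('top',283.9,260.2,.05)*1000,'blob',[526.8,65.1])
a=np.radians(-8.28);C=np.array([542.15,159.2]);print('pred hole1',C-92*np.array([-np.sin(a),np.cos(a)]))
```

```text
[527.1  65.7  78. ]
[527.8  66.   73.5]
tip [526.7  63.4  50. ] [527.  65.  50.] blob [526.8, 65.1]
pred hole1 [528.9  68.2]
```

>>> play_rows --delta_pos '[[-0.0015,0.003,0.0],[-0.0015,0.003,0.02],[-0.0015,0.003,0.04],[-0.0015,0.003,0.05],[-0.0015,0.003,0.05]]' --rotation '[[0,0,0],[0,0,0],[0,0,0],[0,0,0],[0,0,0]]'

```text
clock: 16.75
eef_pos: [0.5409, 0.1582, 0.0652]
orientation: [[0.99, -0.144, -0.001], [-0.144, -0.99, -0.0], [-0.001, 0.0, -1.0]]
contact_force: [-0.5, 0.1, -3.2]
grip_width: 0.293
```

>>> play_rows --delta_pos '[[0,0,0.01],[0,0,0.02],[0,0,0.03],[0,0,0.03]]' --rotation '[[0,0,0],[0,0,0],[0,0,0],[0,0,0]]'

```text
clock: 17.15
eef_pos: [0.5412, 0.1582, 0.0565]
orientation: [[0.99, -0.144, -0.0], [-0.144, -0.99, -0.0], [-0.0, 0.0, -1.0]]
contact_force: [0.0, -2.0, -4.1]
grip_width: 0.286
```

Run:
```python
from look import *
np.set_printoptions(precision=2,suppress=True)
grab('top','21');grab('side','21')
crop('top','21',250,210,310,300,8)
crop('side','21',240,200,390,400,3.6)
s=manip.get_state();p=s['eef_pos']*1000;print(p,s['contact_force'],s['wrist_torque'])
```

```text
[541.23 158.24  56.85] [-0.3  -1.12 -4.01] [-0.21 -0.05 -0.02]
```

View pics/top_21_c250.png

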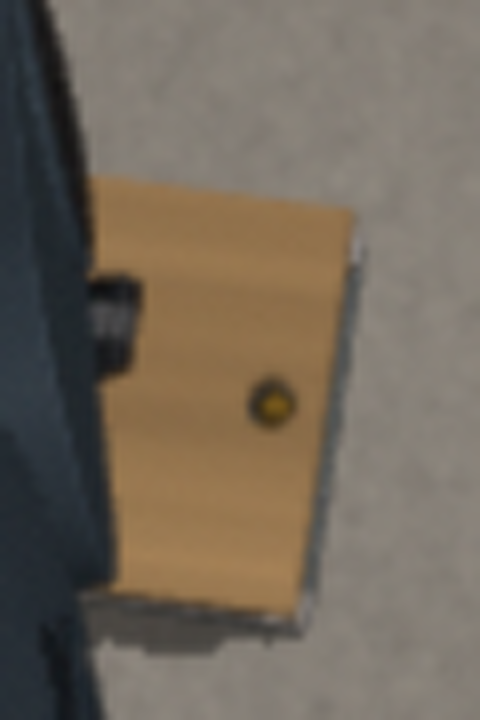

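View pics/side_21_c240.png

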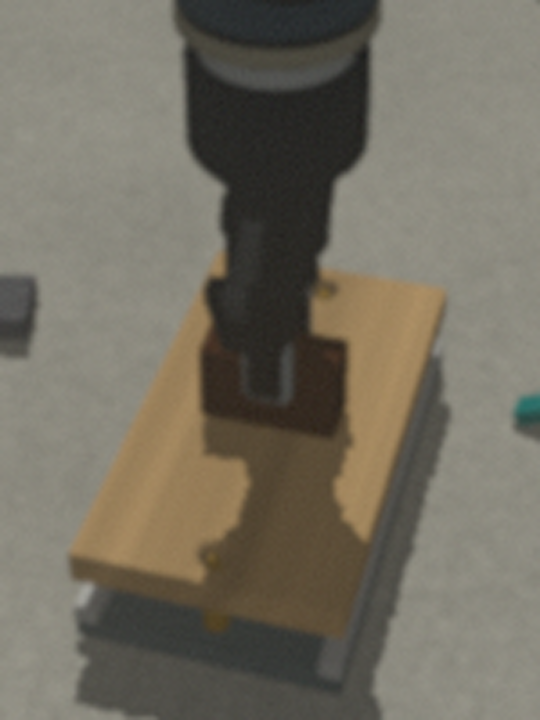

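>>> play_rows --delta_pos '[[0,0.001,0.01],[0,0.001,0.02],[0,0.001,0.03],[0,0.001,0.03]]' --rotation '[[0,0,0],[0,0,0],[0,0,0],[0,0,0]]'

```text
clock: 17.65
eef_pos: [0.5412, 0.158, 0.0475]
orientation: [[0.99, -0.144, -0.0], [-0.144, -0.99, -0.0], [-0.0, 0.0, -1.0]]
contact_force: [0.5, -0.8, -4.7]
grip_width: 0.289
```

>>> play_rows --delta_pos '[[0,0,0.007],[0,0,0.013],[0,0,0.02],[0,0,0.02]]' --rotation '[[0,0,0],[0,0,0],[0,0,0],[0,0,0]]'

```text
clock: 18.05
eef_pos: [0.5412, 0.158, 0.0417]
orientation: [[0.99, -0.144, -0.0], [-0.144, -0.99, -0.0], [-0.0, 0.0, -1.0]]
contact_force: [0.9, -1.0, -3.7]
grip_width: 0.29
```

>>> play_rows --delta_pos '[[0,0,0.003],[0,0,0.007],[0,0,0.01],[0,0,0.01]]' --rotation '[[0,0,0],[0,0,0],[0,0,0],[0,0,0]]'

```text
clock: 18.45
eef_pos: [0.5413, 0.158, 0.0388]
orientation: [[0.99, -0.144, -0.0], [-0.144, -0.99, -0.0], [0.0, 0.0, -1.0]]
contact_force: [0.5, -2.4, -3.6]
grip_width: 0.288
```

>>> play_rows --delta_pos '[[0,0.001,0.003],[0,0.001,0.005],[0,0.001,0.005]]' --rotation '[[0,0,0],[0,0,0],[0,0,0]]'

```text
clock: 18.75
eef_pos: [0.5413, 0.1579, 0.0382]
orientation: [[0.99, -0.144, 0.0], [-0.144, -0.99, 0.0], [0.0, -0.0, -1.0]]
contact_force: [-3.1, -3.0, 7.0]
grip_width: 0.286
```

>>> play_rows --delta_pos '[[0,0.001,0.001],[0,0.001,0.001],[0,0.001,0.001]]' --rotation '[[0,0,0],[0,0,0],[0,0,0]]'

```text
clock: 19.05
eef_pos: [0.5413, 0.1579, 0.0382]
orientation: [[0.99, -0.144, 0.001], [-0.144, -0.99, 0.001], [0.0, -0.001, -1.0]]
contact_force: [-4.8, -0.7, 10.2]
grip_width: 0.289
```

Run:
```python
from look import *
np.set_printoptions(precision=2,suppress=True)
grab('side','22');grab('top','22')
crop('side','22',240,230,390,400,4)
crop('top','22',110,200,310,330,4)
s=manip.get_state();p=s['eef_pos']*1000;print(p,s['orientation'][:,2],s['contact_force'],s['wrist_torque'])
```

```text
[541.29 157.91  38.14] [ 0.  0. -1.] [-4.55 -0.77 10.67] [-0.15  0.66 -0.07]
```

View pics/side_22_c240.png

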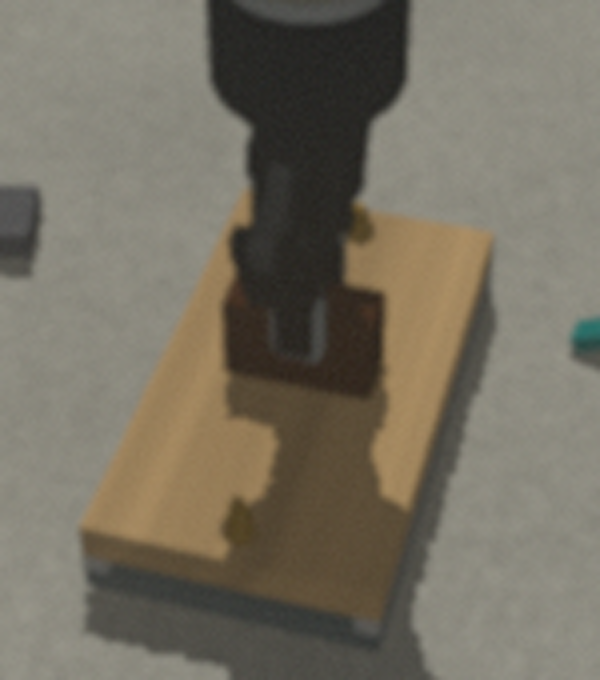

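View pics/top_22_c110.png

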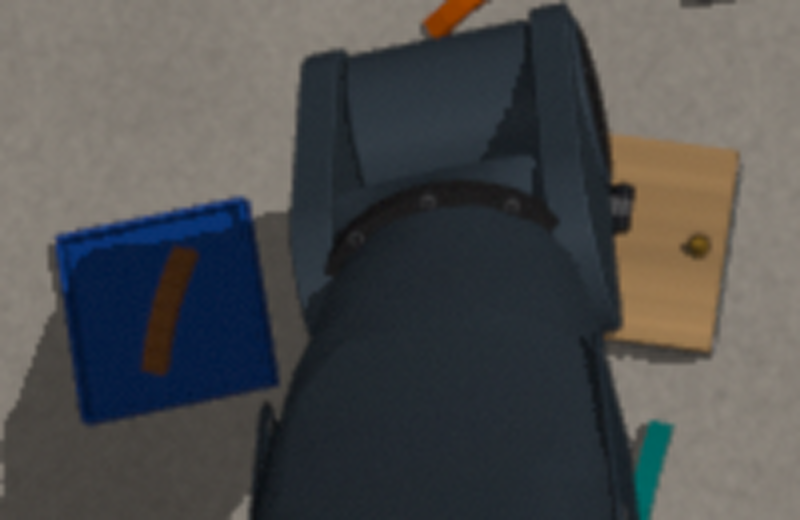

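>>> play_rows --delta_pos '[[-0.001,0,0.001],[-0.001,0,0.001],[-0.001,0,0.001],[-0.001,0,0.001]]' --rotation '[[0,0,0],[0,0,0],[0,0,0],[0,0,0]]'

```text
clock: 19.55
eef_pos: [0.5413, 0.1579, 0.0382]
orientation: [[0.99, -0.144, 0.001], [-0.144, -0.99, 0.001], [0.001, -0.001, -1.0]]
contact_force: [-2.9, -1.7, 12.3]
grip_width: 0.293
```

>>> play_rows --delta_pos '[[-0.001,0,0.001],[-0.001,0,0.001],[-0.001,0,0.001],[-0.001,0,0.001]]' --rotation '[[0,0,0],[0,0,0],[0,0,0],[0,0,0]]'

```text
clock: 19.95
eef_pos: [0.5414, 0.1579, 0.0382]
orientation: [[0.99, -0.144, 0.002], [-0.144, -0.99, 0.001], [0.002, -0.001, -1.0]]
contact_force: [-4.1, -1.8, 14.8]
grip_width: 0.287
```

>>> play_rows --delta_pos '[[0,0,0],[0,0,0],[0,0,0]]' --rotation '[[0,0,0],[0,0,0],[0,0,0]]'

```text
clock: 20.25
eef_pos: [0.5413, 0.1579, 0.0381]
orientation: [[0.99, -0.144, 0.002], [-0.144, -0.99, 0.001], [0.002, -0.001, -1.0]]
contact_force: [-3.7, -2.4, 15.5]
grip_width: 0.288
```

Run:
```python
from look import *
np.set_printoptions(precision=2,suppress=True)
grab('side','23')
crop('side','23',255,350,345,400,8)
s=manip.get_state();print(s['eef_pos']*1000,s['contact_force'],s['clock'],s['grip_width'])
a=np.radians(-8.3);x=np.array([np.cos(a),np.sin(a)]);y=np.array([-np.sin(a),np.cos(a)]);C=np.array([541.3,157.9])
for sx in(1,-1):
  for z in(35.5,19.5,10): print(sx,z,(proj('side',[*(C+60*sx*x+108*y)/1000,z/1000])-[255,350])*8)
```

```text
[541.36 157.93  38.16] [-3.87 -2.21 14.83] 20.3 0.2847266721389831
1 35.5 [47.61 82.25]
1 19.5 [ 53.2  137.87]
1 10 [ 56.46 170.25]
-1 35.5 [652.36 215.3 ]
-1 19.5 [650.52 271.31]
-1 10 [649.45 303.9 ]
```

View pics/side_23_c255.png

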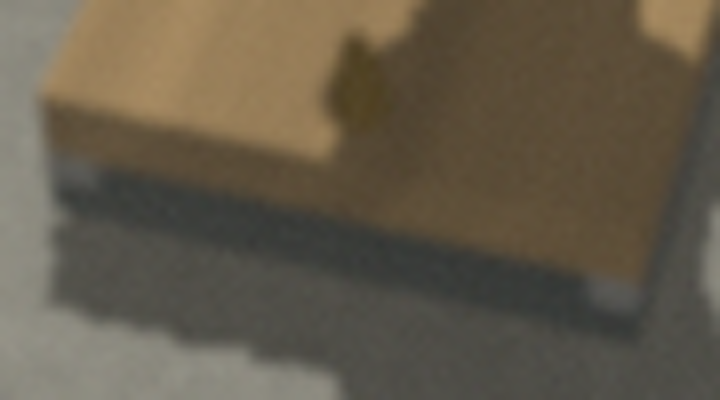

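The picture shows the lid's lower edge lying directly on both ledge ends, at crop (75,165) and (615,280), with no gap. The push is steady at about 15 N, so I'm handing in.

```bash
python3 -c "
from station import manip
print(manip.close_job())"
```

```text
the job is handed in; nothing more can be done
None
```

The job was handed in at about 20.3 s. The bowed slip is in the blue tray, hump up, and the lid is on both dowels and still gripped and pressed down. I moved nothing else. The straight slips were still in the form when I last saw them, before the lid went on.

**Last checks**
- **Lid seated:** the lid's edge lies on both ledge ends at the near side with no visible gap, and the dowels stand up through both holes. The tool stopped 19.5 mm above its reading when the lid lay on the bench, which is the ledge height.
- **Push:** the force reading held at 14.8–15.5 N downward. It counts only the arm's push, so the lid's own weight (about 4 N) adds to the load on the ledges.

**What disagreed**
- **Fingertip height:** the fingertips sat about 19 mm higher than the stated tool geometry implies. I went by pictures and contact for heights instead.
- **Cameras:** the two cameras differed by roughly 5 mm. I corrected for this using the released slip and the held lid.
- **Sideways force:** about 4 N remains at the end, and a small shift did not clear it.

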